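# Hang the lathe's gear cover on its pintles and close it

### The arm

A 6-joint arm with a two-finger parallel gripper is mounted at the origin on the work surface. World frame = base frame: x ahead of the robot, y to its left, z up, the work surface at z = 0. Lengths are in mm, angles in rad, forces in N, time in s.
With the tool pointing down it reaches from about 275 to 750 mm from the base axis. Payload 10.2 kg.
Tool frame: the origin (TCP) lies midway between the tips of the shut fingers; the grasp point (between the pads) lies 19 mm behind it; z points along the fingers, y is the direction in which the jaws open and shut (so a half turn about z gives the same grasp; the last joint's range is limited). The gripper opens to 85 mm and grips with 20 to 120 N. Pads are 22 mm wide; open, the fingers measure 114 mm over their backs; the gripper's body (76 mm by 85 mm) begins 54 mm behind the grasp point. The pads swing forward as they close: fully open they stand 13 mm farther back than shut.
Start: joints at [-1.39, 0.313, 1.498, -0, 1.331, -0.223], TCP at [206.269, -482.788, 231.294] pointing down, gripper open.
Joint ranges: [-2.94, 2.94], [-0.97, 2.17], [0.19, 2.56], [-1.23, 4.37], [0.02, 3.11], [-2.88, 2.88]. Speed limits (rad/s): [2.39, 2.39, 3.01, 3.14, 3.14, 3.14].

### API

Orientations are given as a unit quaternion [w, x, y, z].
In Python, from plant import state, imaging, order gives the robot as it stands. The module is installed in compiled form; this text tells all that it offers.
- The arm moves only by the tool drive_tool, never from a script. Its argument "commands" is one flat list of numbers, 7 for each row, row after row: the finger opening in mm, from 0 to 85.4, then the shift along the tool's x, y, z in mm, then the turn, a rotation vector about the tool's x, y, z in rad. In form: [gripper, dx, dy, dz, rx, ry, rz, gripper, dx, dy, dz, rx, ry, rz, ...]. A call has 1 to 5 rows; each row shifts and turns the commanded pose from where the row before left it, along the tool's axes as they then stand; what a row does not reach is not made up. A row lasts 1/12 s, in which the tool goes at most 41.7 mm and 7.16 degrees, less where a joint would pass 70% of its speed; a pose out of reach is approached as far as the arm can. A call with a gripper value outside its range is refused whole. The fingers move at their own pace and stop on an object; "squeeze" is the grip in N (left out, the last holds). Time passes only in rows, so rows that do not move let the fingers close. It gives the time, the measured TCP pose, the force and the opening at its end, in the units of the state.
- state(): the state, without advancing time (a new reading comes with each control period).
- imaging.grab_frame(name): name is "scene" or "top" or "wrist"; returns a dict with "frame" (400x640x3 uint8, blue, green, red), "vfov" (degrees; the focal length in pixels is half the picture's height over the tangent of half this angle, whatever the lens; pixels are square), "cx", "cy" (the principal point, pixels), "rvec" (rotation vector, rad) and "tvec" (3), from world to camera coordinates, as OpenCV has them; the wrist camera has in their place "mount" (4x4, takes a point from camera to tool coordinates, whose origin is the TCP and whose axes are the flange's). Camera axes: x right, y down, z forward; pixel columns grow to the right and rows downward; lengths in mm; the calibration is good to about 2 mm. A picture is of the moment at which its call begins: read the wrist's pose just before it. There is no depth.
- order.hand_in(): hands the job in, once; it reports no verdict.
The state is a dict: "time": time; "q": joint angles; "qd": joint speeds; "joint_efforts": joint torques, N m; "eef_pos": TCP position; "ee_rot": TCP orientation; "wrist_force": force on the tool from outside, world axes, zero at the start; "torque": the same for the moment, N m; "finger_gap": finger opening in mm.
Only numpy, scipy, OpenCV 4.12 (cv2) and the standard library are available. Lean on these libraries where they do the work, as an engineer would, in place of code of your own. Each camera call takes 0.05 s, during which the arm holds its last target.

### The job

Take the green gear cover out of its wooden rest and lower it gently, standing well open, onto the two upright pintles at the gear end of the bench lathe until both hinge knuckles are fully home and let go of it; then, in a second move, swing it shut under the red keeper. Feel for the pintles instead of forcing the cover, and leave the other things on the bench where they are.

Things in the scene. Friction and masses are not known exactly. Their poses are not given: they have to be found in the camera images.
- cover: green gear cover, loose rigid door, 0.21 to 0.42 kg, standing in the rest. Origin on its hinge axis, level with its lower edge; own x along its width away from the hinge, z up, +y its outer face (dark louvred field). Panel x 12 to 160, 10 thick (y -5 to 5), z 0 to 135 mm. Yellow grip tab on top: x 60 to 110, 12 thick, z 135 to 170
- cover_grip (a point): middle of the cover's yellow grip tab, above its centre of mass (cover frame x 85, y 0, z 152.5 mm); axes as the cover's. To be pinched from above across its 12 mm thickness
- cover_edge (a point): bottom of the cover's free edge: cover frame x 160, y 0, z 0 mm; axes as the cover's
- cover_knuckle (a point): bottom of the lower hinge knuckle, on the hinge axis (cover frame 0, 0, 10 mm). Two steel knuckles, blocks 20 x 20 mm centred on that axis, z 10 to 34 and z 108 to 132 in the cover frame, each with an upright through hole 10 mm dia, mouth chamfered 1 mm. The lower one cannot come straight down past the upper pintle: with the cover 20 to 60 mm above home it passes in sideways under it
- rest: wooden rest fixed on the bench: 210 x 80 mm board 8 thick with two walls 120 long reaching 44 mm above the bench, and between them, along its x, a slot 13 wide in which the cover stands; origin under its middle. The cover lifts straight up out of it
- lathe: green bench lathe, fixed. Origin on the bench under the middle of its gear-end face (150 wide, 150 high); own y points out of that face, x along the face from hinge side to keeper side, z up. A dark rim 16.5 mm proud of the face stops the shut cover. On the hinge side a steel bracket carries two brass pintles, one above the other on one upright axis
- hinge_mid (a point): on the lathe (its x -85, y 22, z 30 mm), axes as the lathe's: where the cover's origin is when hung IF the bracket sits mid-slot. It is clamped firmly anywhere up to 18 mm either way along x (not measured: look or feel); y and z are true. Cover shut: its x along this x; open a quarter turn: its x along this y, outer face to this -x
- pintle_mid (a point): tip of the lower pintle if the bracket were mid-slot (28 mm above hinge_mid), off along x just as the bracket is. Both pintles: 8 mm dia, tip 6 mm, 18 high, standing on collars 40 and 138 mm above the bench (arms 16 wide, from the face out to y = 30 of the lathe frame). The knuckles meet both tips at once, fit with 1 mm clearance all round and rest on the collars
- keeper (a point): middle of the underside of the red keeper (lathe frame x 61, y 10, z 171 mm): a lug 22 mm wide in x, 7 thick, reaching out to y = 32. It overhangs the top corner of the shut cover with 6 mm to spare: a cover that is not down cannot pass under it, nor can the cover be lowered in the shut position
- spray_can: blue can, 52 dia, 150 high, bystander
- cup: white cup, 72 dia, 90 high, bystander
- wrench: steel wrench, 150 long, lying on the bench, bystander
- spare_gear: brass wheel blank, 48 dia, 10 high, bystander
- brush: brush, 160 long, lying on the bench, bystander
- blank_tub: clear tub 110 x 85 x 45 mm with a turned wooden blank in it, bystander
Not all that is in view belongs to the job. There is more than one size of the cover; the job needs the smaller.

How it is judged (in metres and radians):
On the way, in this order (a step that is already met when the one before it is completed fails the run):
1. the cover is lifted clear of the rest (height (world z) of cover above 0.06 m), for 0.1 s.
2. let go, the cover hangs fully home on both pintles, upright, standing open at least 30 degrees (z of cover in the frame of hinge_mid between -0.004 and 0.004 m and x of cover in the frame of hinge_mid between -0.024 and 0.024 m and y of cover in the frame of hinge_mid between -0.005 and 0.005 m and angle between cover's own z axis and vertical below 0.05 rad and contact force between the fingers and cover below 0.5 N and y of cover_edge in the frame of hinge_mid above 0.08 m), for 0.3 s.
At the end, for the whole second after the job is handed in: The cover hangs on both pintles within 4 mm of fully home, upright within 0.05 rad, and is shut: its free edge within 12 mm of where it lies shut (15 mm on the outer side). It is at rest and released (z of cover in the frame of hinge_mid between -0.004 and 0.004 m and x of cover in the frame of hinge_mid between -0.024 and 0.024 m and y of cover in the frame of hinge_mid between -0.005 and 0.005 m and angle between cover's own z axis and vertical below 0.05 rad and x of cover_edge in the frame of hinge_mid above 0.11 m and y of cover_edge in the frame of hinge_mid between -0.012 and 0.015 m and linear speed of cover below 0.02 m/s and angular speed of cover below 0.05 rad/s); the robot touches nothing.
It fails at once if the cover is forced: more than 40 N between it and the lathe or its hinge (contact force between cover and lathe above 40 N).
It fails at once if another thing on the bench is disturbed (moved more than 30 mm) (distance of any of spray_can, cup, wrench, spare_gear, brush, blank_tub from where it was at the start of the episode above 0.03 m).
It also fails if it takes over 67 s, if anything falls off the work surface, if the arm or the gripper's body presses on something with over 40 N, if the wrist force passes 120 N, or if a joint passes its speed limit or range.

## Working session

There is one attempt and no reset: what is moved stays moved. The work goes in short steps, Python scripts to look and compute and a tool call to move; the robot and the scene stay as the last step left them, time stands still between calls to the robot, and variables do not carry over. Pictures are saved under pics/ and viewed, and the job is handed in when it is done.

Besides the shell and the picture viewer there is one more tool, called after "Call:" by a JSON object that holds its "api" and its "payload". drive_tool: Moves the arm, as the interface text tells. Its arguments: {"type":"object","properties":{"commands":{"type":"array"},"squeeze":{"type":"number"}},"required":["commands"]}

```bash
mkdir -p pics; cat > h.py <<'E'
import cv2,numpy as np
from plant import state,imaging,order
from scipy.spatial.transform import Rotation as R
def grab(n,f):
    s=state(); d=imaging.grab_frame(n); cv2.imwrite('pics/'+f+'.png',d['frame'])
    np.save('pics/'+f+'.npy',{'d':d,'s':s},allow_pickle=True); return d,s
E
python3 - <<'E'
from h import *
for n in ('scene','top','wrist'):
    d,s=grab(n,n+'0'); print(n,{k:v for k,v in d.items() if k!='frame'})
print(s)
E
```

```text
scene {'vfov': 54.17779362923685, 'cx': 315.633378679659, 'cy': 194.35339880511347, 'rvec': array([ 1.80898112,  1.68331399, -0.71781722]), 'tvec': array([-118.77489253, -254.06018994, 1564.00797637])}
top {'vfov': 46.081136421406896, 'cx': 321.28209016199406, 'cy': 201.0377827236019, 'rvec': array([ 2.17882248, -2.21325076,  0.09274582]), 'tvec': array([  69.23187478,  496.0325268 , 1686.7657972 ])}
wrist {'vfov': 67.98238337319111, 'cx': 316.7193861089217, 'cy': 198.1912554484946, 'mount': array([[ 2.17588469e-04, -9.52456162e-01, -3.04675586e-01,
         7.71508339e+01],
       [ 9.99999484e-01,  5.09712867e-04, -8.79265738e-04,
         5.43713383e-02],
       [ 9.92759136e-04, -3.04675237e-01,  9.52455781e-01,
        -1.43245365e+02],
       [ 0.00000000e+00,  0.00000000e+00,  0.00000000e+00,
         1.00000000e+00]])}
{'time': 0.1, 'q': array([-1.39042778e+00,  3.13349187e-01,  1.49834348e+00, -3.77492926e-05,
        1.33102577e+00, -2.23419832e-01]), 'qd': array([-0.00100991, -0.0002556 , -0.00384477, -0.00236319, -0.00088895,
        0.00071779]), 'joint_efforts': array([ 2.22371367e-03, -4.12900043e+01, -2.60140908e+01, -2.34004783e-04,
        3.00836917e-03,  1.25405077e-05]), 'eef_pos': array([ 206.20261414, -482.55667655,  230.82190334]), 'ee_rot': array([-5.63158046e-04,  9.79687446e-01,  2.00529777e-01, -6.21220135e-06]), 'wrist_force': array([ 0.24121502, -0.66755415,  1.08070292]), 'torque': array([ 0.03830846, -0.01782306,  0.00454116]), 'finger_gap': 85.57644785429592}
```

View pics/scene0.png

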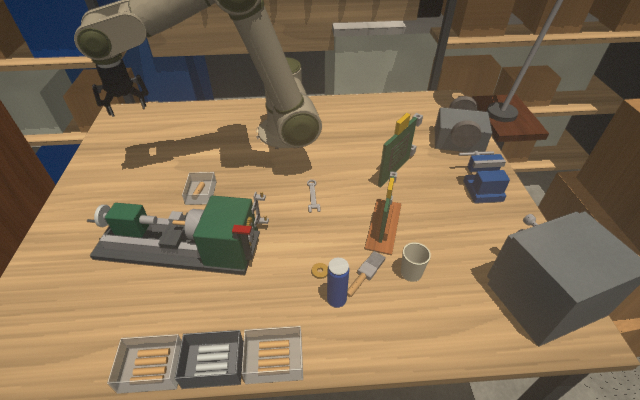

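View pics/top0.png

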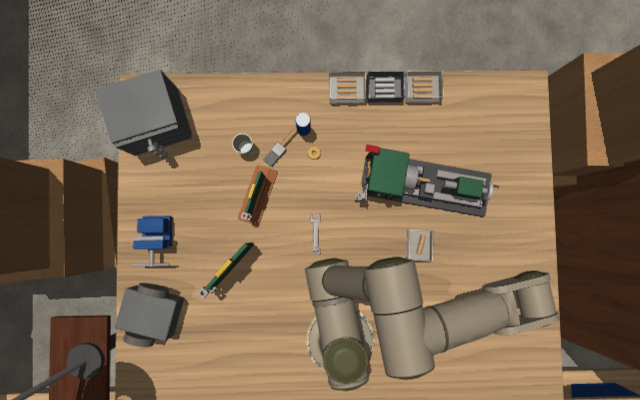

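View pics/wrist0.png

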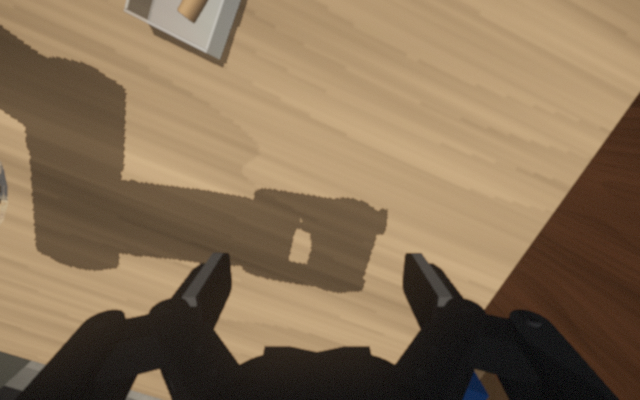

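The top view shows the rest with the smaller cover at about (257,195), the bigger cover at (227,270), and the lathe at (390,172) with its gear end facing left. I'll enlarge these.

```bash
python3 - <<'E'
import cv2
t=cv2.imread('pics/top0.png'); s=cv2.imread('pics/scene0.png')
def c(i,x,y,w,h,k,f): cv2.imwrite('pics/'+f+'.png',cv2.resize(i[y:y+h,x:x+w],None,fx=k,fy=k,interpolation=cv2.INTER_CUBIC))
c(t,190,155,100,75,8,'t_rest'); c(t,340,135,100,75,8,'t_lathe')
c(s,350,105,100,150,4,'s_rest'); c(s,180,170,110,110,5,'s_lathe')
E
```

```text
(no output)
```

View pics/t_rest.png

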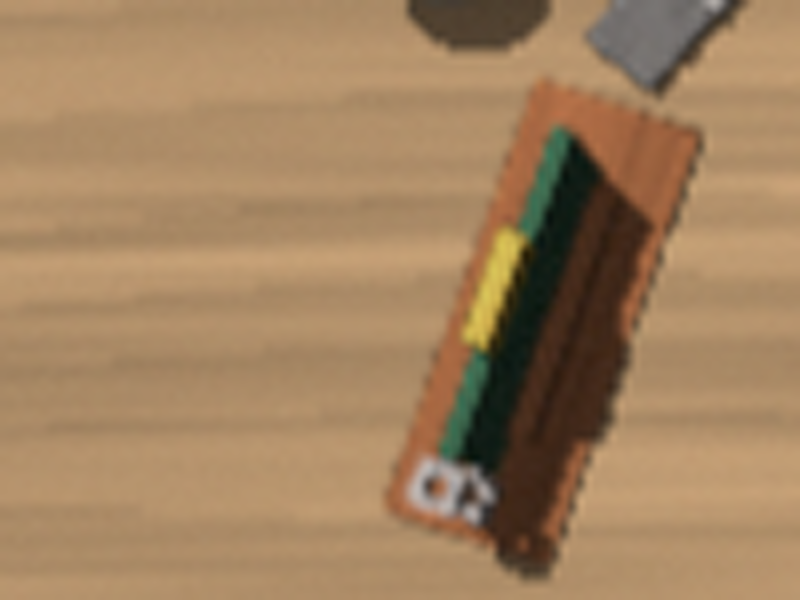

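View pics/t_lathe.png

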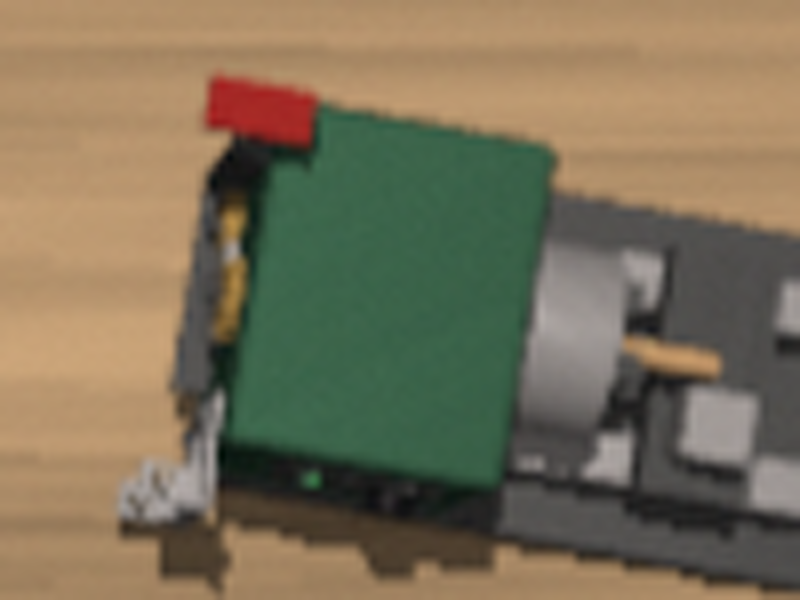

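View pics/s_rest.png

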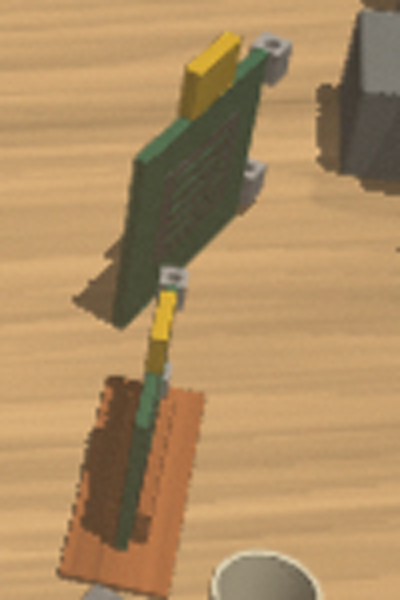

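View pics/s_lathe.png

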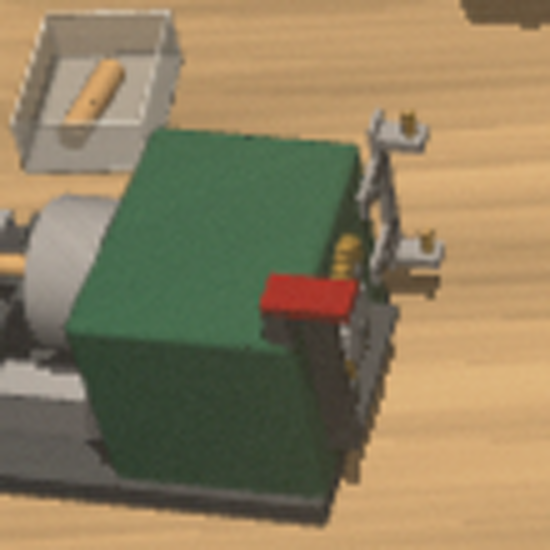

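```bash
cat >> h.py <<'E'
def K(d):
    f=200/np.tan(np.radians(d['vfov']/2)); return np.array([[f,0,d['cx']],[0,f,d['cy']],[0,0,1.]])
def w2c(rec):
    d=rec['d']
    if 'rvec' in d: return cv2.Rodrigues(d['rvec'])[0],np.asarray(d['tvec']).reshape(3)
    s=rec['s'];q=s['ee_rot'];M=np.eye(4);M[:3,:3]=R.from_quat([q[1],q[2],q[3],q[0]]).as_matrix();M[:3,3]=s['eef_pos']
    C=np.linalg.inv(M@d['mount']);return C[:3,:3],C[:3,3]
def load(f): return np.load('pics/'+f+'.npy',allow_pickle=True).item()
def proj(rec,P):
    Rm,t=w2c(rec);p=(K(rec['d'])@(Rm@np.atleast_2d(P).T+t[:,None]));return (p[:2]/p[2]).T
def at_z(rec,uv,z):
    Rm,t=w2c(rec);r=Rm.T@np.linalg.inv(K(rec['d']))@[uv[0],uv[1],1];o=-Rm.T@t;return o+r*(z-o[2])/r[2]
def cp(c,off,k): return (np.array(c,float)+.5)/k-.5+np.array(off)
def frame(P,x,y,yaw):
    c,s=np.cos(yaw),np.sin(yaw);P=np.atleast_2d(P);return np.c_[x+c*P[:,0]-s*P[:,1],y+s*P[:,0]+c*P[:,1],P[:,2]]
E
python3 - <<'E'
from h import *
from scipy.optimize import least_squares
T=load('top0');S=load('scene0')
t=lambda *c:cp(c,(190,155),8); tl=lambda *c:cp(c,(340,135),8); s=lambda *c:cp(c,(350,105),4); sl=lambda *c:cp(c,(180,170),5)
# lathe
def L(p):
    r=[];b=p[3]
    for rec,uv,P in [(T,tl(210,75),(72,32,178)),(T,tl(207,128),(50,32,178)),(T,tl(235,440),(-75,0,150)),
      (S,sl(358,147),(-75,0,150)),(S,sl(357,283),(50,32,178)),(S,sl(350,318),(72,32,178)),
      (S,sl(408,112),(-85+b,22,156)),(S,sl(428,232),(-85+b,22,58))]:
        r+=list((proj(rec,frame(P,*p[:3]))-uv)[0])
    return r
best=min((least_squares(L,[520*0+x0,-200,y0,0]) for x0 in(300,500) for y0 in(0,1.5,3,-1.5)),key=lambda o:o.cost)
print(best.x,np.round(np.reshape(best.fun,(-1,2)),1))
def C(p):
    r=[];
    for rec,uv,P in [(T,t(497,225),(110,6,170)),(T,t(528,232),(110,-6,170)),(T,t(492,352),(60,-6,170)),(T,t(462,342),(60,6,170)),(T,t(435,487),(0,0,132)),(T,t(557,128),(160,0,135)),
      (S,s(172,272),(0,0,132)),(S,s(120,548),(160,0,44-p[3]))]:
        r+=list((proj(rec,frame(np.array(P)+[0,0,p[3]],*p[:3]))-uv)[0])
    return r
for y0 in (0,1.5,3,-1.5):
    o=least_squares(C,[500,250,y0,8]);print(o.cost,o.x)
    print(np.round(np.reshape(o.fun,(-1,2)),1).tolist())
E
```

```text
[ 5.98660575e+02 -1.06066626e+02 -1.79722989e-01 -9.94459271e+00] [[ 0.4 -0.6]
 [-0.2 -0.7]
 [-1.1 -0.2]
 [ 0.4 -1.1]
 [ 0.4  0. ]
 [-0.3 -0.2]
 [-0.5 -0.1]
 [-0.9 -0.3]]
25.82379587053567 [ 4.46236808e+02  3.19084336e+02 -3.32212500e-01  1.27695131e+01]
[[0.6, -0.8], [0.2, -0.6], [-0.2, -1.1], [0.0, -1.0], [0.9, -0.6], [0.9, -1.2], [0.2, 0.2], [1.7, -6.5]]
25.823795870529658 [ 4.46236806e+02  3.19084334e+02 -3.32212451e-01  1.27695020e+01]
[[0.6, -0.8], [0.2, -0.6], [-0.2, -1.1], [0.0, -1.0], [0.9, -0.6], [0.9, -1.2], [0.2, 0.2], [1.7, -6.5]]
25.823795870562837 [446.23680229 319.08432418   5.95097299  12.76949331]
[[0.6, -0.8], [0.2, -0.6], [-0.2, -1.1], [0.0, -1.0], [0.9, -0.6], [0.9, -1.2], [0.2, 0.2], [1.7, -6.5]]
25.823795870849956 [ 4.46236819e+02  3.19084369e+02 -3.32212911e-01  1.27695062e+01]
[[0.6, -0.8], [0.2, -0.6], [-0.2, -1.1], [0.0, -1.0], [0.9, -0.6], [0.9, -1.2], [0.2, 0.2], [1.7, -6.5]]
```

```bash
cat >> h.py <<'E'
def yaw_of(s):
    q=s['ee_rot'];m=R.from_quat([q[1],q[2],q[3],q[0]]).as_matrix();return np.arctan2(m[1,0],m[0,0]),m
def plan(target,yaw,g,n,s=None):
    s=s or state();y0,m=yaw_of(s);p=np.array(s['eef_pos']);d=(np.array(target)-p)/n;dy=(yaw-y0)/n;out=[]
    y=y0
    for i in range(n):
        tx=np.array([np.cos(y),np.sin(y),0]);ty=np.array([np.sin(y),-np.cos(y),0])
        out.append([g,round(float(d@tx),1),round(float(d@ty),1),round(float(-d[2]),1),0,0,round(float(-dy),4)]);y+=dy
    for i in range(0,n,5): print(str(sum(out[i:i+5],[])).replace(' ',''))
def st():
    s=state();print('t',round(s['time'],2),'p',np.round(s['eef_pos'],1),'yaw',round(yaw_of(s)[0],4),'tilt',np.round(yaw_of(s)[1][2],4),'F',np.round(s['wrist_force'],1),'M',np.round(s['torque'],2),'gap',round(s['finger_gap'],1),'q',np.round(s['q'],2))
E
python3 - <<'E'
from h import *
plan([527,291,290],-0.332,85,25)
E
```

```text
[85,24.0,-23.4,-2.4,0,0,0.0294,85,23.3,-24.1,-2.4,0,0,0.0294,85,22.5,-24.8,-2.4,0,0,0.0294,85,21.8,-25.4,-2.4,0,0,0.0294,85,21.0,-26.1,-2.4,0,0,0.0294]
[85,20.3,-26.7,-2.4,0,0,0.0294,85,19.5,-27.3,-2.4,0,0,0.0294,85,18.7,-27.8,-2.4,0,0,0.0294,85,17.8,-28.4,-2.4,0,0,0.0294,85,17.0,-28.9,-2.4,0,0,0.0294]
[85,16.1,-29.4,-2.4,0,0,0.0294,85,15.3,-29.8,-2.4,0,0,0.0294,85,14.4,-30.3,-2.4,0,0,0.0294,85,13.5,-30.7,-2.4,0,0,0.0294,85,12.6,-31.0,-2.4,0,0,0.0294]
[85,11.7,-31.4,-2.4,0,0,0.0294,85,10.7,-31.7,-2.4,0,0,0.0294,85,9.8,-32.0,-2.4,0,0,0.0294,85,8.8,-32.3,-2.4,0,0,0.0294,85,7.9,-32.6,-2.4,0,0,0.0294]
[85,6.9,-32.8,-2.4,0,0,0.0294,85,6.0,-33.0,-2.4,0,0,0.0294,85,5.0,-33.1,-2.4,0,0,0.0294,85,4.0,-33.3,-2.4,0,0,0.0294,85,3.0,-33.4,-2.4,0,0,0.0294]
```

Call:
{"api": "drive_tool", "payload": {"commands": [85,24,-23.5,-2.4,0,0,0.03,85,23.3,-24,-2.4,0,0,0.03,85,22.5,-25,-2.4,0,0,0.03,85,22,-25.5,-2.4,0,0,0.03,85,21,-26,-2.4,0,0,0.03]}}

```text
time: 0.57
eef_pos: [270.9, -326.3, 243.2]
ee_rot: [-0.0, 0.992, 0.126, -0.0]
wrist_force: [0.4, 0.4, -0.2]
finger_gap: 85.3
```

Call:
{"api": "drive_tool", "payload": {"commands": [85,20,-27,-2.4,0,0,0.03,85,19.5,-27.5,-2.4,0,0,0.03,85,18.5,-28,-2.4,0,0,0.03,85,18,-28.5,-2.4,0,0,0.03,85,17,-29,-2.4,0,0,0.03]}}

```text
time: 0.98
eef_pos: [335.3, -170.9, 255.4]
ee_rot: [0.0, 0.999, 0.051, 0.0]
wrist_force: [0.9, -0.8, 0.0]
finger_gap: 85.0
```

Call:
{"api": "drive_tool", "payload": {"commands": [85,16,-29.5,-2.4,0,0,0.03,85,15,-30,-2.4,0,0,0.03,85,14.5,-30,-2.4,0,0,0.03,85,13.5,-30.5,-2.4,0,0,0.03,85,12.5,-31,-2.4,0,0,0.03]}}

```text
time: 1.4
eef_pos: [400.1, -16.7, 267.4]
ee_rot: [0.0, 1.0, -0.024, 0.0]
wrist_force: [0.6, -0.8, -0.4]
finger_gap: 85.2
```

Call:
{"api": "drive_tool", "payload": {"commands": [85,11.5,-31.5,-2.4,0,0,0.03,85,10.5,-32,-2.4,0,0,0.03,85,10,-32,-2.4,0,0,0.03,85,9,-32,-2.4,0,0,0.03,85,8,-32.5,-2.4,0,0,0.03]}}

```text
time: 1.82
eef_pos: [465.9, 137.4, 279.3]
ee_rot: [0.0, 0.995, -0.099, -0.0]
wrist_force: [0.2, -0.3, -0.0]
finger_gap: 84.9
```

```bash
python3 - <<'E'
from h import *
st();plan([527,291,290],-0.332,85,6)
E
```

```text
t 1.82 p [465.9 137.4 279.3] yaw -0.1974 tilt [-2.e-04  1.e-04 -1.e+00] F [ 0.2 -0.3 -0. ] M [-0.05 -0.03 -0.01] gap 84.9 q [ 0.05  0.19  1.53 -0.    1.42  1.81]
[85,5.0,-27.1,-1.8,0,0,0.0224,85,4.4,-27.2,-1.8,0,0,0.0224,85,3.8,-27.3,-1.8,0,0,0.0224,85,3.1,-27.4,-1.8,0,0,0.0224,85,2.5,-27.4,-1.8,0,0,0.0224]
[85,1.9,-27.5,-1.8,0,0,0.0224]
```

Call:
{"api": "drive_tool", "payload": {"commands": [85,6,-32.5,-2,0,0,0.027,85,5,-33,-2,0,0,0.027,85,4,-33,-2,0,0,0.027,85,3,-33,-2,0,0,0.027,85,2,-33,-2,0,0,0.027]}}

```text
time: 2.23
eef_pos: [526.0, 291.9, 289.0]
ee_rot: [0.0, 0.986, -0.165, -0.0]
wrist_force: [0.2, -1.3, 0.1]
finger_gap: 84.9
```

Call:
{"api": "drive_tool", "payload": {"commands": [85,0,0,0,0,0,0]}}

```text
time: 2.32
eef_pos: [526.3, 294.4, 288.0]
ee_rot: [-0.0, 0.987, -0.164, -0.001]
wrist_force: [-0.8, -0.6, -0.7]
finger_gap: 84.9
```

```bash
python3 - <<'E'
from h import *
d,s=grab('wrist','w1');st()
E
```

```text
t 2.37 p [525.8 292.2 288. ] yaw -0.3285 tilt [-1.4e-03  7.0e-04 -1.0e+00] F [-0.5 -0.   0.1] M [-0.03  0.03  0.03] gap 84.7 q [0.31 0.46 1.14 0.   1.54 2.21]
```

View pics/w1.png

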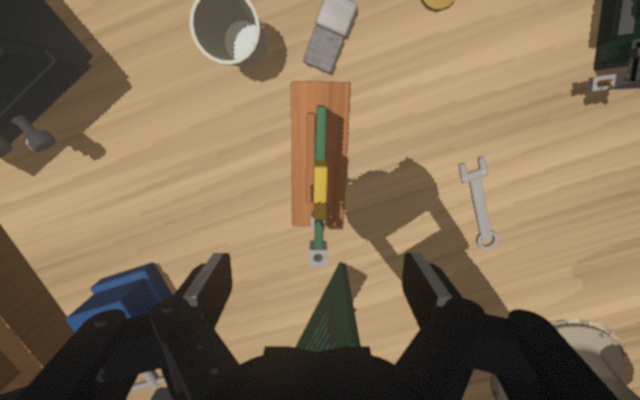

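```bash
python3 - <<'E'
import cv2
t=cv2.imread('pics/w1.png')
def c(i,x,y,w,h,k,f): cv2.imwrite('pics/'+f+'.png',cv2.resize(i[y:y+h,x:x+w],None,fx=k,fy=k,interpolation=cv2.INTER_CUBIC))
c(t,285,75,80,75,8,'w1a'); c(t,285,150,80,75,8,'w1c'); c(t,285,200,80,75,8,'w1b')
E
```

```text
(no output)
```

View pics/w1a.png

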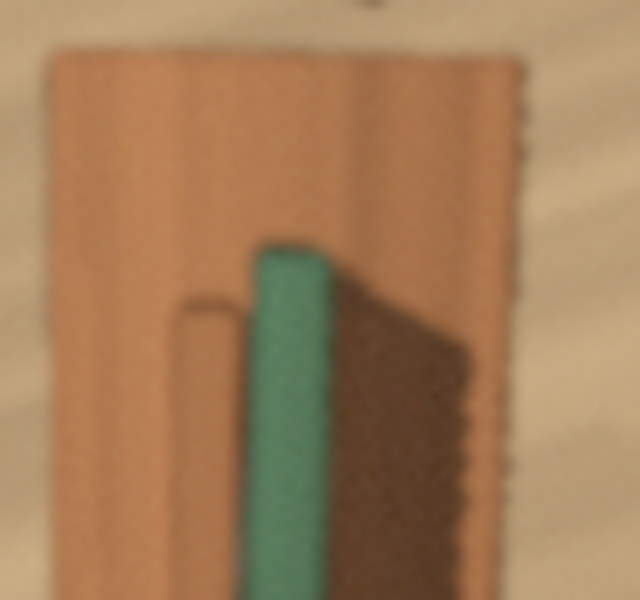

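View pics/w1c.png

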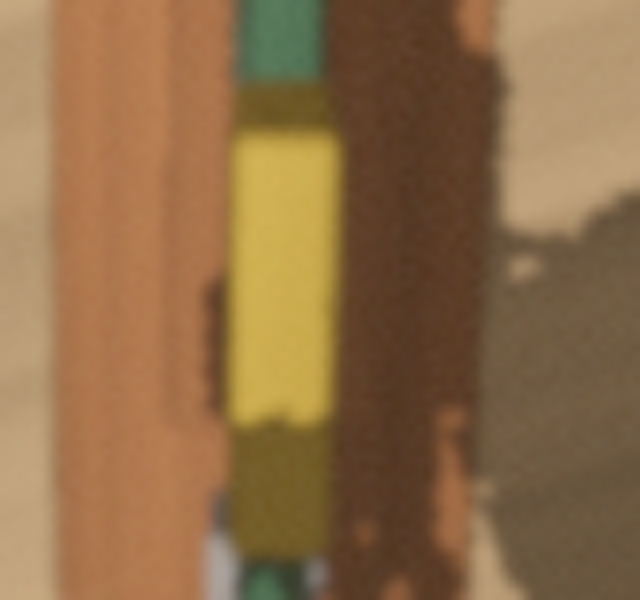

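View pics/w1b.png

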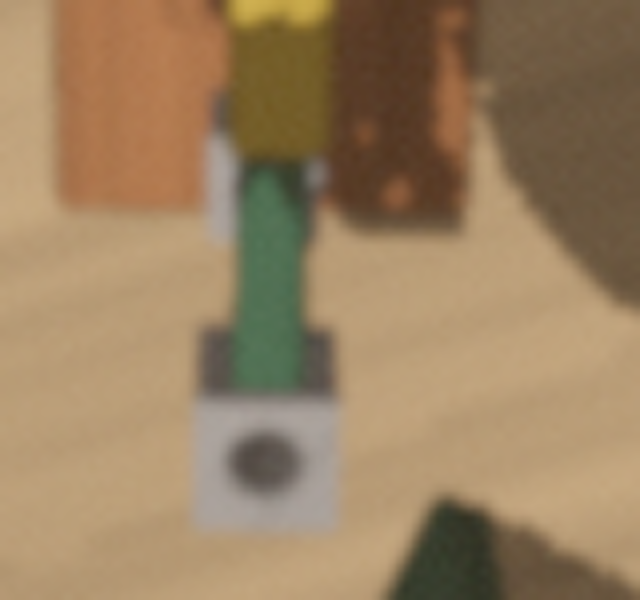

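```bash
python3 - <<'E'
from h import *
from scipy.optimize import least_squares
W=load('w1')
a=lambda *c:cp(c,(285,75),8);c_=lambda *c:cp(c,(285,150),8);b=lambda *c:cp(c,(285,200),8)
pts=[(c_(232,130),(110,6,170)),(c_(341,130),(110,-6,170)),(c_(235,555),(60,6,170)),(c_(328,553),(60,-6,170)),(a(255,248),(160,5,135)),(a(330,250),(160,-5,135)),
(b(196,395),(10,10,132)),(b(338,395),(10,-10,132)),(b(338,530),(-10,-10,132)),(b(194,530),(-10,10,132)),(b(264,463),(0,0,132))]
for roll in (0,1):
    def C(p):
        r=[]
        for uv,P in pts:
            P=R.from_euler('x',p[4]*roll).apply(P)
            r+=list((proj(W,frame(P+np.array([0,0,p[3]]),*p[:3]))-uv)[0])
        return r
    o=least_squares(C,[446,319,-.33,8,0]);print(o.x,o.cost);print(np.round(np.reshape(o.fun,(-1,2)),1).tolist())
    print('grip',frame((85,0,157+o.x[3]),*o.x[:3]))
E
```

```text
[ 4.45425856e+02  3.20121457e+02 -3.46281332e-01  7.21228808e+00
  0.00000000e+00] 2.692453989186452
[[-0.0, 0.1], [0.2, 0.3], [-1.2, 0.5], [0.2, 1.0], [-0.6, -0.3], [0.8, -0.3], [-0.1, -0.1], [0.4, 0.2], [-0.1, -0.6], [0.0, -0.8], [0.4, -0.3]]
grip [[525.38036956 291.2722679  164.21228808]]
[ 4.45869621e+02  3.21357935e+02 -3.45533939e-01  7.21469267e+00
  9.16347190e-03] 2.5409078082811414
[[0.2, 0.1], [0.4, 0.3], [-0.9, 0.5], [0.5, 0.9], [-0.8, -0.3], [0.6, -0.3], [-0.2, -0.1], [0.3, 0.1], [-0.2, -0.6], [-0.1, -0.8], [0.3, -0.3]]
grip [[525.84567419 292.56851097 164.21469267]]
```

```bash
python3 - <<'E'
from h import *
st();plan([525.5,291.5,146],-0.346,85,5)
E
```

```text
t 2.37 p [525.8 292.2 288. ] yaw -0.3285 tilt [-1.4e-03  7.0e-04 -1.0e+00] F [-0.5 -0.   0.1] M [-0.03  0.03  0.03] gap 84.7 q [0.31 0.46 1.14 0.   1.54 2.21]
[85,-0.0,0.2,28.4,0,0,0.0035,85,-0.0,0.2,28.4,0,0,0.0035,85,-0.0,0.2,28.4,0,0,0.0035,85,-0.0,0.2,28.4,0,0,0.0035,85,-0.0,0.2,28.4,0,0,0.0035]
```

Call:
{"api": "drive_tool", "payload": {"commands": [85,0,0.2,28.4,0,0,0.0035,85,0,0.2,28.4,0,0,0.0035,85,0,0.2,28.4,0,0,0.0035,60,0,0.2,28.4,0,0,0.0035,40,0,0.2,28.4,0,0,0.0035], "squeeze": 40}}

```text
time: 2.78
eef_pos: [525.1, 288.2, 146.2]
ee_rot: [0.0, 0.985, -0.174, 0.0]
wrist_force: [0.9, 0.7, -0.2]
finger_gap: 63.8
```

Call:
{"api": "drive_tool", "payload": {"commands": [20,0,0,0,0,0,0,18,0,0,0,0,0,0,18,0,0,0,0,0,0,18,0,0,0,0,0,0]}}

```text
time: 3.12
eef_pos: [526.4, 289.3, 149.6]
ee_rot: [-0.001, 0.985, -0.174, 0.002]
wrist_force: [0.7, 1.0, 0.1]
finger_gap: 18.0
```

```bash
python3 - <<'E'
from h import *
st();d,s=grab('wrist','w2')
i=d['frame'];cv2.imwrite('pics/w2c.png',cv2.resize(i[100:400,160:480],None,fx=2.4,fy=2))
E
```

```text
t 3.12 p [526.4 289.3 149.6] yaw -0.3488 tilt [ 0.0029 -0.0022 -1.    ] F [0.7 1.  0.1] M [ 0.01  0.01 -0.03] gap 18.0 q [ 0.31  0.55  1.37 -0.    1.22  2.23]
```

View pics/w2c.png

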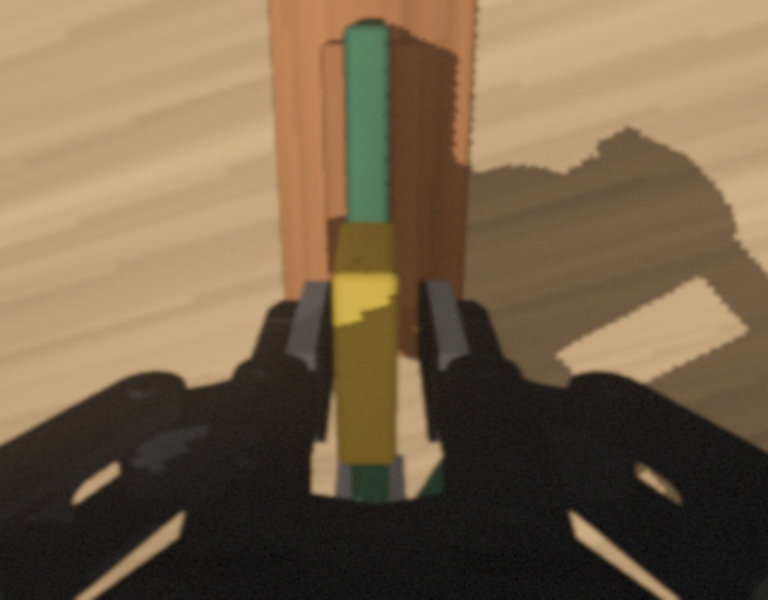

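Tab (image x about 365 of 768) sits midway between the pads. I'll close on it.

Call:
{"api": "drive_tool", "payload": {"commands": [10,0,0,0,0,0,0,6,0,0,0,0,0,0,6,0,0,0,0,0,0,6,0,0,0,0,0,0], "squeeze": 60}}

```text
time: 3.5
eef_pos: [526.2, 289.6, 149.1]
ee_rot: [-0.001, 0.985, -0.173, 0.001]
wrist_force: [-0.2, -0.1, 7.2]
finger_gap: 11.2
```

Call:
{"api": "drive_tool", "payload": {"commands": [6,0,0,-4,0,0,0,6,0,0,-8,0,0,0,6,0,0,-15,0,0,0,6,0,0,-22,0,0,0,6,0,0,-26,0,0,0]}}

```text
time: 3.92
eef_pos: [524.7, 289.0, 222.3]
ee_rot: [0.001, 0.985, -0.173, -0.001]
wrist_force: [-0.4, -0.3, -3.6]
finger_gap: 11.3
```

```bash
python3 - <<'E'
from h import *
st();d,s=grab('wrist','w3');grab('scene','s3')
i=d['frame'];cv2.imwrite('pics/w3c.png',cv2.resize(i[60:400,160:480],None,fx=2.2,fy=1.75))
E
```

```text
t 3.92 p [524.7 289.  222.3] yaw -0.3486 tilt [-0.0026  0.0023 -1.    ] F [-0.4 -0.3 -3.6] M [ 0.01 -0.02 -0.03] gap 11.3 q [ 0.31  0.49  1.27 -0.    1.39  2.23]
```

View pics/s3.png

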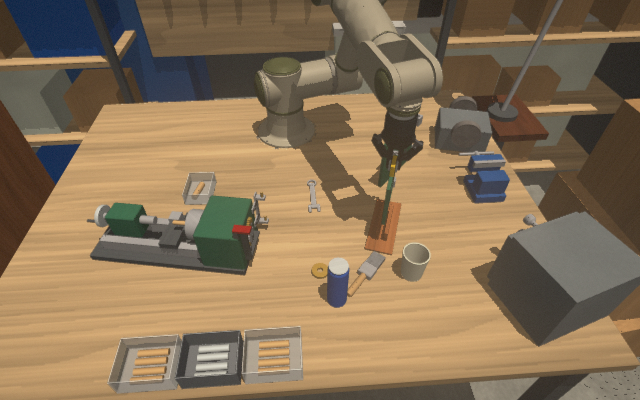

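View pics/w3c.png

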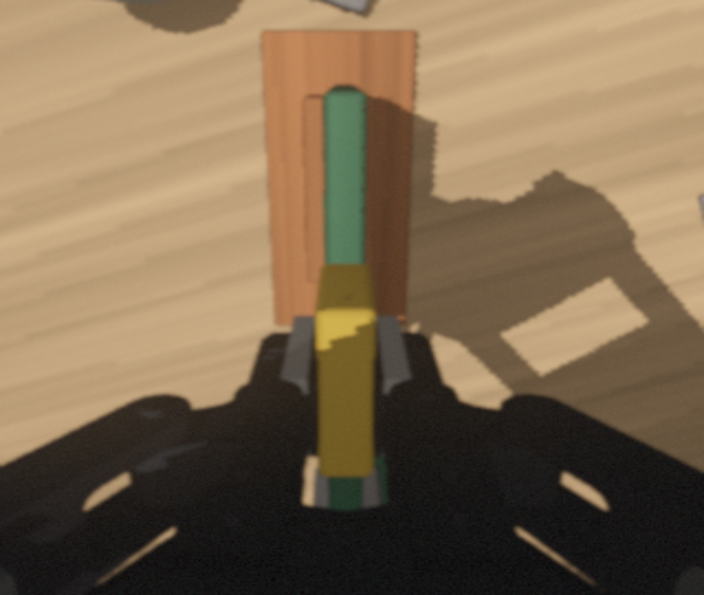

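```bash
python3 - <<'E'
from h import *
from scipy.optimize import least_squares
W=load('w3');d=W['d'];C=np.linalg.inv(d['mount']);k=K(d)
i=d['frame'];cv2.imwrite('pics/w3d.png',cv2.resize(i[100:340,290:350],None,fx=10,fy=2.5))
c=lambda x,y:(np.array([x,y])+.5)/[2.2,1.75]-.5+[160,60]
pts=[(c(317,310),(110,6,170)),(c(374,310),(110,-6,170)),(c(320,475),(60,6,170)),(c(372,475),(60,-6,170)),(c(326,92),(160,5,135)),(c(365,90),(160,-5,135))]
def f(p):
    r=[]
    for uv,P in pts:
        q=frame(P,0,0,p[2])[0]; # cover y -> -tool y, z -> -tool z
        q=np.array([q[0]+p[0],-q[1]+p[1],p[3]-q[2]])
        h=k@(C[:3,:3]@q+C[:3,3]);r+=list(h[:2]/h[2]-uv)
    return r
o=least_squares(f,[-85,0,0,140]);print(o.x,np.round(np.reshape(o.fun,(-1,2)),1).tolist())
E
```

```text
[-8.68641218e+01  8.23420459e-01  1.84477079e-03  1.42694601e+02] [[-1.0, -0.6], [1.1, -0.7], [-0.7, 0.3], [0.7, 0.2], [-1.4, -0.0], [1.3, 1.1]]
```

View pics/w3d.png

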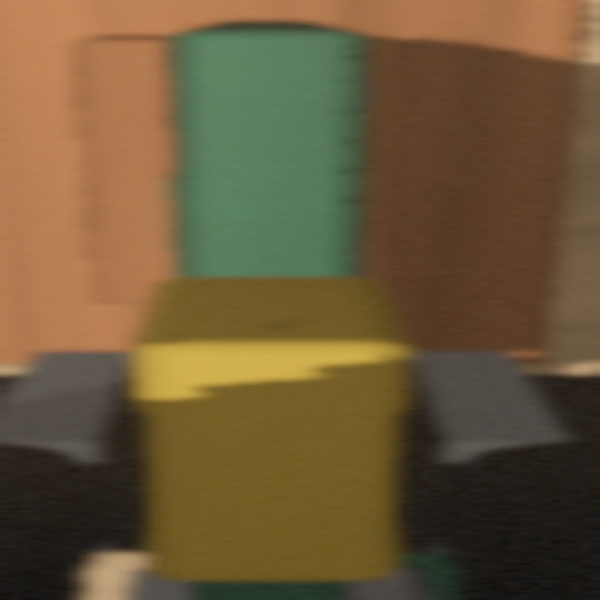

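```bash
python3 - <<'E'
from h import *
plan([400,-20,310],-0.349,6,10)
E
```

```text
[6,-1.3,33.4,-8.3,0,0,0.0,6,-1.3,33.4,-8.3,0,0,0.0,6,-1.3,33.4,-8.3,0,0,0.0,6,-1.3,33.4,-8.3,0,0,0.0,6,-1.3,33.4,-8.3,0,0,0.0]
[6,-1.3,33.4,-8.3,0,0,0.0,6,-1.3,33.4,-8.3,0,0,0.0,6,-1.3,33.4,-8.3,0,0,0.0,6,-1.3,33.4,-8.3,0,0,0.0,6,-1.3,33.4,-8.3,0,0,0.0]
```

Call:
{"api": "drive_tool", "payload": {"commands": [6,0,8,-15,0,0,0,6,-1,18,-12,0,0,0,6,-1.3,28,-10,0,0,0,6,-1.3,34,-8,0,0,0,6,-1.3,34,-8,0,0,0]}}

```text
time: 4.43
eef_pos: [477.9, 175.2, 274.3]
ee_rot: [0.0, 0.985, -0.173, -0.001]
wrist_force: [0.6, -0.9, -2.8]
finger_gap: 11.1
```

Call:
{"api": "drive_tool", "payload": {"commands": [6,-1.3,34,-8,0,0,0,6,-1.3,34,-8,0,0,0,6,-1.3,34,-6,0,0,0,6,-1.3,34,-5,0,0,0,6,-1.3,34,-4,0,0,0]}}

```text
time: 4.85
eef_pos: [413.7, 17.6, 305.7]
ee_rot: [0.0, 0.985, -0.173, -0.001]
wrist_force: [1.3, -0.3, -3.4]
finger_gap: 10.9
```

Call:
{"api": "drive_tool", "payload": {"commands": [6,-1.3,26,-2,0,0,0,6,0,16,0,0,0,0,6,0,8,0,0,0,0,6,0,0,0,0,0,0,6,0,0,0,0,0,0]}}

```text
time: 5.27
eef_pos: [396.7, -27.4, 307.8]
ee_rot: [-0.0, 0.985, -0.174, -0.0]
wrist_force: [0.6, -0.1, -3.8]
finger_gap: 11.0
```

```bash
python3 - <<'E'
from h import *
st();d,s=grab('wrist','w4');grab('top','t4')
E
```

```text
t 5.27 p [396.7 -27.4 307.8] yaw -0.3492 tilt [-1.e-03 -4.e-04 -1.e+00] F [ 0.6 -0.1 -3.8] M [ 0.01 -0.04  0.04] gap 11.0 q [-0.37 -0.03  1.69  0.    1.48  1.55]
```

View pics/w4.png

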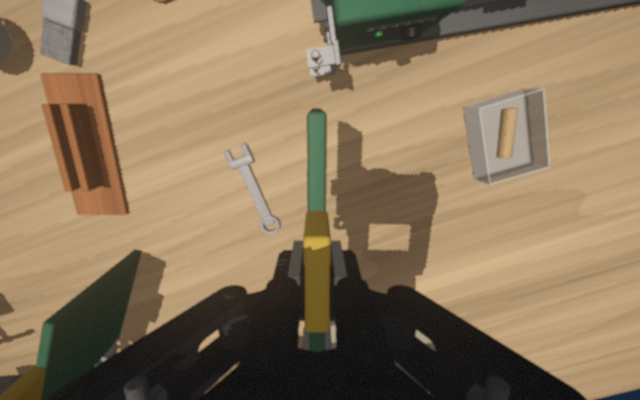

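```bash
python3 - <<'E'
from h import *
i=load('w4')['d']['frame'];cv2.imwrite('pics/w4c.png',cv2.resize(i[0:100,280:380],None,fx=7,fy=6,interpolation=cv2.INTER_CUBIC))
E
```

```text
(no output)
```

View pics/w4c.png

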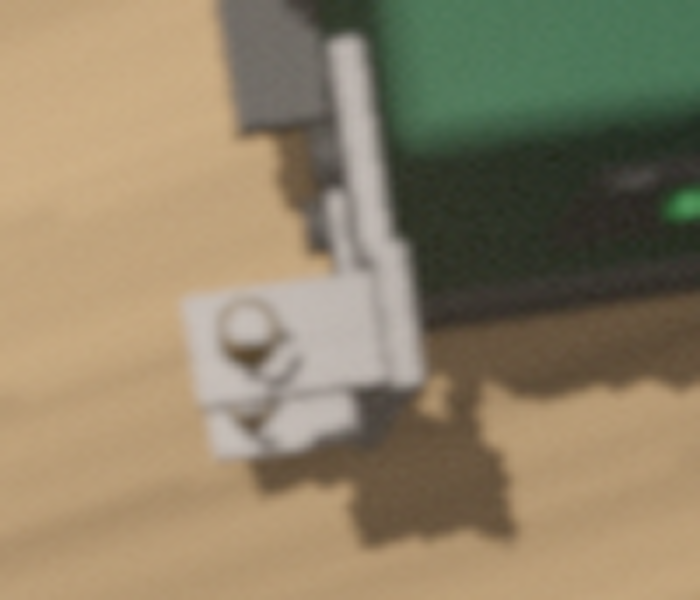

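```bash
python3 - <<'E'
from h import *
from scipy.optimize import least_squares
W=load('w4');c=lambda x,y:(np.array([x,y])+.5)/[7,6]-.5+[280,0]
tip=at_z(W,c(249,322),156);A=at_z(W,c(185,298),138);B=at_z(W,c(203,405),138);D=at_z(W,c(215,460),40)
lat=np.array([598.66,-106.07,-.1797])
def inv(p):
    d=p[:2]-lat[:2];a=-lat[2];return np.round([np.cos(a)*d[0]-np.sin(a)*d[1],np.sin(a)*d[0]+np.cos(a)*d[1]],1)
for n,p in dict(tip=tip,A=A,B=B,lowB=D).items(): print(n,np.round(p,1),inv(p))
print('AB len',np.linalg.norm(A-B), 'yaw', np.arctan2(*(A-B)[[1,0]]))
G=at_z(W,c(395,150),150);print(inv(G))
E
```

```text
tip [509.9 -67.5 156. ] [-94.2  22.1]
A [518.6 -61.3 138. ] [-86.7  29.7]
B [503.1 -58.1 138. ] [-102.6   30.1]
lowB [502.8 -57.5  40. ] [-103.    30.6]
AB len 15.823861132851967 yaw -0.20165499771239187
[-73.5  -0.5]
```

```bash
cat >> h.py <<'E'
LY=-0.185; HX,HY=509.7,-67.4; OX,OY,OZ=-86.3,0.4,-141
def tcp_for(cx,cy,cz,yaw):
    return [cx-OX*np.cos(yaw)-OY*np.sin(yaw), cy-OX*np.sin(yaw)+OY*np.cos(yaw), cz-OZ]
def lathe_off(dx,dy): # offset in lathe axes -> world hinge-based
    return HX+dx*np.cos(LY)-dy*np.sin(LY), HY+dx*np.sin(LY)+dy*np.cos(LY)
def cov():
    s=state();y=yaw_of(s)[0];p=s['eef_pos'];x=p[0]+OX*np.cos(y)+OY*np.sin(y)-HX;yy=p[1]+OX*np.sin(y)-OY*np.cos(y)-HY
    print('cover in hinge frame x %.1f y %.1f z %.1f open %.3f'%(x*np.cos(LY)+yy*np.sin(LY),-x*np.sin(LY)+yy*np.cos(LY),p[2]+OZ-30,y-LY))
E
python3 - <<'E'
from h import *
T=load('top0');print('can',at_z(T,(303,124),150),'gear',at_z(T,(314,153),10))
x,y=lathe_off(0,80);print(tcp_for(x,y,167,1.22));plan(tcp_for(x,y,167,1.22),1.22,6,15)
E
```

```text
can [749.21401884 121.29444648 150.        ] gear [673.92649711  85.11136407  10.        ]
[np.float64(553.6967108467906), np.float64(92.41663279928048), 308]
[6,7.1,-11.0,-0.0,0,0,-0.1045,6,8.2,-10.2,-0.0,0,0,-0.1045,6,9.3,-9.3,-0.0,0,0,-0.1045,6,10.2,-8.3,-0.0,0,0,-0.1045,6,11.0,-7.2,-0.0,0,0,-0.1045]
[6,11.7,-6.0,-0.0,0,0,-0.1045,6,12.2,-4.8,-0.0,0,0,-0.1045,6,12.7,-3.5,-0.0,0,0,-0.1045,6,13.0,-2.1,-0.0,0,0,-0.1045,6,13.1,-0.8,-0.0,0,0,-0.1045]
[6,13.1,0.6,-0.0,0,0,-0.1045,6,13.0,2.0,-0.0,0,0,-0.1045,6,12.7,3.3,-0.0,0,0,-0.1045,6,12.3,4.6,-0.0,0,0,-0.1045,6,11.7,5.9,-0.0,0,0,-0.1045]
```

Call:
{"api": "drive_tool", "payload": {"commands": [6,7,-11,0,0,0,-0.05,6,8,-10.5,0,0,0,-0.09,6,9,-9.5,0,0,0,-0.105,6,10,-8.5,0,0,0,-0.105,6,11,-7.5,0,0,0,-0.105]}}

```text
time: 5.78
eef_pos: [451.0, 11.6, 308.0]
ee_rot: [-0.0, 0.998, 0.057, -0.0]
wrist_force: [-0.1, -1.1, -3.0]
finger_gap: 11.1
```

Call:
{"api": "drive_tool", "payload": {"commands": [6,11.5,-6.5,0,0,0,-0.105,6,12,-5.5,0,0,0,-0.105,6,12.5,-4,0,0,0,-0.105,6,13,-2.5,0,0,0,-0.105,6,13,-1,0,0,0,-0.105]}}

```text
time: 6.2
eef_pos: [504.5, 50.1, 307.8]
ee_rot: [-0.0, 0.95, 0.314, -0.0]
wrist_force: [-0.7, 0.2, -3.3]
finger_gap: 11.1
```

```bash
python3 - <<'E'
from h import *
st();x,y=lathe_off(0,80);plan(tcp_for(x,y,167,1.22),1.22,6,6)
E
```

```text
t 6.2 p [504.5  50.1 307.8] yaw 0.6382 tilt [-4.e-04 -7.e-04 -1.e+00] F [-0.7  0.2 -3.3] M [ 0.02 -0.02  0.02] gap 11.1 q [-0.13  0.23  1.41  0.    1.5   0.8 ]
[6,10.8,-0.8,-0.0,0,0,-0.097,6,10.8,0.3,-0.0,0,0,-0.097,6,10.7,1.3,-0.0,0,0,-0.097,6,10.6,2.4,-0.0,0,0,-0.097,6,10.3,3.4,-0.0,0,0,-0.097]
[6,9.9,4.3,-0.0,0,0,-0.097]
```

Call:
{"api": "drive_tool", "payload": {"commands": [6,13,0,0,0,0,-0.105,6,12.5,1,0,0,0,-0.105,6,12,2,0,0,0,-0.105,6,12,3,0,0,0,-0.105,6,12,4,0,0,0,-0.1]}}

```text
time: 6.62
eef_pos: [553.1, 89.5, 307.7]
ee_rot: [-0.0, 0.837, 0.547, -0.0]
wrist_force: [0.1, 0.7, -3.8]
finger_gap: 11.4
```

Call:
{"api": "drive_tool", "payload": {"commands": [6,0,0,6,0,0,-0.055,6,0,0,15,0,0,0,6,0,0,15,0,0,0,6,0,0,6,0,0,0,6,0,0,0,0,0,0]}}

```text
time: 7.03
eef_pos: [552.1, 88.7, 264.6]
ee_rot: [-0.001, 0.823, 0.568, -0.001]
wrist_force: [-0.3, 0.0, -2.4]
finger_gap: 11.2
```

```bash
python3 - <<'E'
from h import *
st();cov();x,y=lathe_off(0,80);plan(tcp_for(x,y,70,1.22),1.22,6,5);grab('scene','s5')
d=load('s5')['d']['frame'];cv2.imwrite('pics/s5c.png',cv2.resize(d[100:290,150:400],None,fx=3,fy=3))
E
```

```text
t 7.03 p [552.1  88.7 264.6] yaw 1.2075 tilt [-9.0e-04 -3.4e-03 -1.0e+00] F [-0.3  0.  -2.4] M [ 0.06 -0.04 -0.04] gap 11.2 q [-0.05  0.37  1.33  0.    1.44  0.31]
cover in hinge frame x -1.9 y 76.3 z 93.6 open 1.393
[6,0.8,0.0,10.7,0,0,-0.0025,6,0.8,0.0,10.7,0,0,-0.0025,6,0.8,0.0,10.7,0,0,-0.0025,6,0.8,0.0,10.7,0,0,-0.0025,6,0.8,0.0,10.7,0,0,-0.0025]
```

View pics/s5c.png

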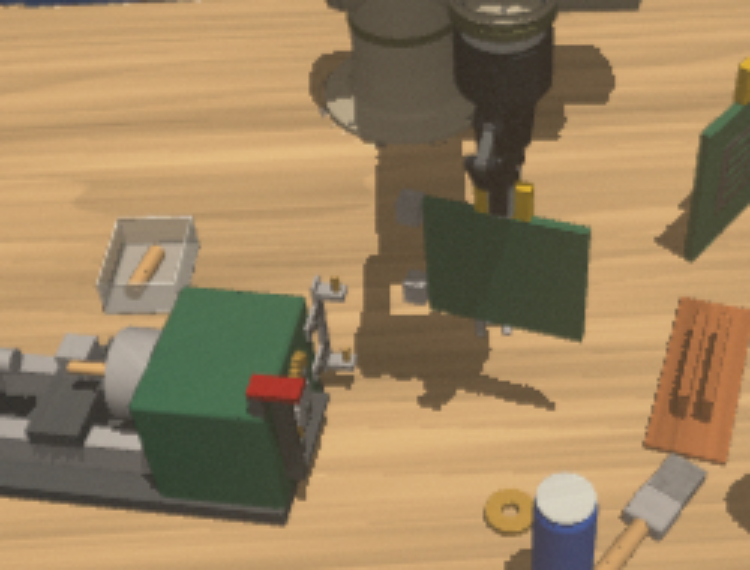

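Call:
{"api": "drive_tool", "payload": {"commands": [6,0.8,0,12,0,0,-0.003,6,0.8,0,15,0,0,-0.003,6,0.8,0,15,0,0,-0.003,6,0.8,0,9,0,0,-0.003,6,0.8,0,2,0,0,0]}}

```text
time: 7.5
eef_pos: [553.8, 91.8, 212.5]
ee_rot: [-0.0, 0.82, 0.572, -0.001]
wrist_force: [-0.5, -0.7, -4.3]
finger_gap: 10.8
```

Call:
{"api": "drive_tool", "payload": {"commands": [6,0,0,0,0,0,0,6,0,0,0,0,0,0]}}

```text
time: 7.67
eef_pos: [554.5, 91.6, 214.4]
ee_rot: [0.001, 0.82, 0.572, 0.001]
wrist_force: [-0.3, 0.1, -3.6]
finger_gap: 11.1
```

```bash
python3 - <<'E'
from h import *
st();cov();grab('scene','s6');grab('wrist','w6')
d=load('s6')['d']['frame'];cv2.imwrite('pics/s6c.png',cv2.resize(d[145:235,240:360],None,fx=6,fy=6,interpolation=cv2.INTER_CUBIC))
E
```

```text
t 7.67 p [554.5  91.6 214.4] yaw 1.2184 tilt [ 5.0e-04  1.6e-03 -1.0e+00] F [-0.3  0.1 -3.6] M [ 0.05 -0.03 -0.02] gap 11.1 q [-0.04  0.41  1.41 -0.    1.32  0.31]
cover in hinge frame x 0.8 y 79.4 z 43.4 open 1.403
```

View pics/s6c.png

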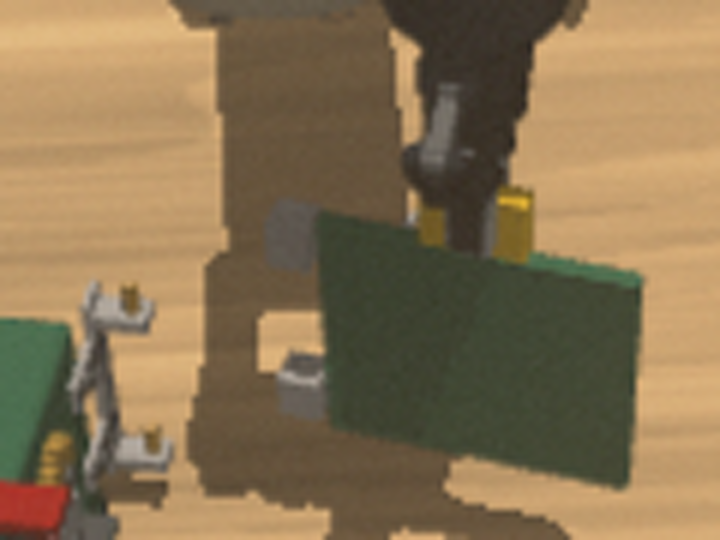

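View pics/w6.png

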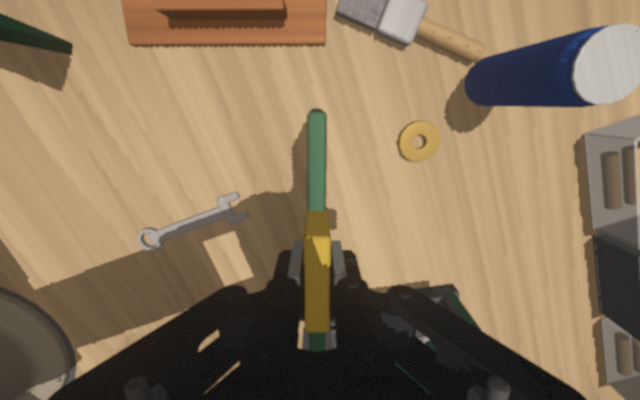

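```bash
python3 - <<'E'
from h import *
from scipy.optimize import least_squares
S=load('s6');c=lambda x,y:(np.array([x,y])+.5)/6-.5+[240,145]
pts=[(c(318,212),(12,-5,135)),(c(640,286),(160,-5,135)),(c(628,488),(160,-5,0)),(c(331,427),(12,-5,0)),(c(303,366),(0,0,34))]
def f(p):
    r=[]
    for uv,P in pts: r+=list((proj(S,frame(np.array(P)+[0,0,p[3]],*p[:3]))-uv)[0])
    return r
o=least_squares(f,[520,20,1.2,70]);print(o.x,np.round(np.reshape(o.fun,(-1,2)),1).tolist())
x=o.x[0]-HX;y=o.x[1]-HY;print('hinge fr',x*np.cos(LY)+y*np.sin(LY),-x*np.sin(LY)+y*np.cos(LY),o.x[3]-30)
# pintle tips in same camera
for z,uv in((156,c(130,287)),(58,c(152,430))): print(at_z(S,uv,z))
E
```

```text
[523.43045976  12.86210159   1.20565699  77.47798418] [[-0.5, 0.9], [0.2, -0.4], [0.0, 0.4], [-0.2, -0.4], [0.5, -0.5]]
hinge fr -1.267768730311312 81.4181996819307 47.47798418361087
[511.39469307 -65.92205908 156.        ]
[511.51216494 -65.52076851  58.        ]
```

```bash
python3 - <<'E'
from h import *
s=state();p=s['eef_pos'];d=np.array(lathe_off(0.5,-79.4))-[HX,HY];plan([p[0]+d[0],p[1]+d[1],p[2]-4],1.218,6,5)
E
```

```text
[6,-15.6,2.7,0.8,0,0,0.0,6,-15.6,2.7,0.8,0,0,0.0,6,-15.6,2.7,0.8,0,0,0.0,6,-15.6,2.7,0.8,0,0,0.0,6,-15.6,2.7,0.8,0,0,0.0]
```

Call:
{"api": "drive_tool", "payload": {"commands": [6,-8,1.4,1,0,0,0,6,-15,2.6,1,0,0,0,6,-15,2.6,1,0,0,0,6,-15,2.6,1,0,0,0,6,-10,1.7,0,0,0,0]}}

```text
time: 8.18
eef_pos: [542.3, 27.0, 209.4]
ee_rot: [0.0, 0.82, 0.572, -0.0]
wrist_force: [0.4, -0.3, -3.4]
finger_gap: 11.1
```

Call:
{"api": "drive_tool", "payload": {"commands": [6,-8,1.4,0,0,0,0,6,-5,0.9,0,0,0,0,6,-2,0.3,0,0,0,0,6,0,0,0,0,0,0,6,0,0,0,0,0,0]}}

```text
time: 8.6
eef_pos: [539.9, 14.0, 209.4]
ee_rot: [-0.0, 0.82, 0.572, 0.0]
wrist_force: [0.6, -0.0, -3.5]
finger_gap: 11.1
```

```bash
python3 - <<'E'
from h import *
st();cov();grab('scene','s7');grab('top','t7')
d=load('s7')['d']['frame'];cv2.imwrite('pics/s7c.png',cv2.resize(d[145:235,230:350],None,fx=6,fy=6,interpolation=cv2.INTER_CUBIC))
E
```

```text
t 8.6 p [539.9  14.  209.4] yaw 1.2186 tilt [ 3.e-04  0.e+00 -1.e+00] F [ 0.6 -0.  -3.5] M [ 0.04 -0.02  0.04] gap 11.1 q [-0.19  0.36  1.49  0.    1.29  0.16]
cover in hinge frame x 0.7 y 0.4 z 38.4 open 1.404
```

View pics/s7c.png

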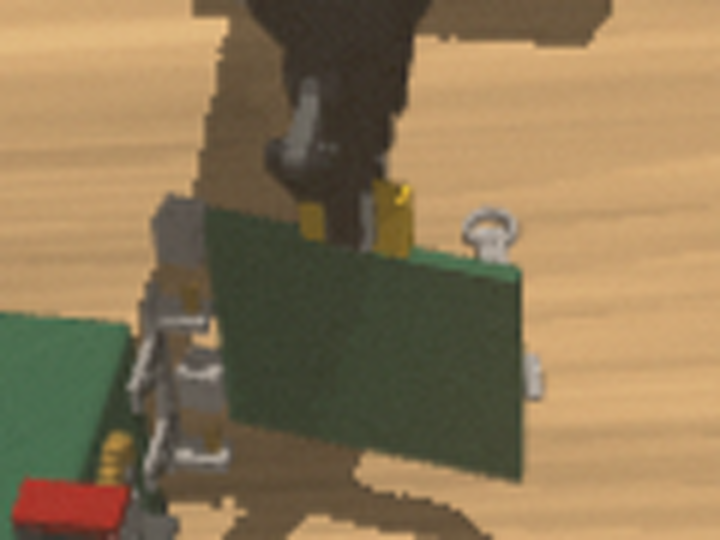

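```bash
python3 - <<'E'
from h import *
from scipy.optimize import least_squares
S=load('s7');c=lambda x,y:(np.array([x,y])+.5)/6-.5+[230,145]
pts=[(c(205,208),(12,-5,135)),(c(521,280),(160,-5,135)),(c(521,482),(160,-5,0)),(c(229,417),(12,-5,0))]
def f(p):
    r=[]
    for uv,P in pts: r+=list((proj(S,frame(np.array(P)+[0,0,p[3]],*p[:3]))-uv)[0])
    return r
o=least_squares(f,[520,20,1.2,70]);print(o.x,np.round(np.reshape(o.fun,(-1,2)),1).tolist())
for z,uv in((156,c(191,285)),(58,c(213,426))): print(at_z(S,uv,z))
d=S['d']['frame'];cv2.imwrite('pics/s7d.png',cv2.resize(d[170:230,245:285],None,fx=14,fy=10,interpolation=cv2.INTER_CUBIC))
def pr(P,yaw=1.218): 
    u=proj(S,P)[0];return np.round((u-[245,170]+.5)*[14,10]-.5)
# expected projections if hinge at scene-biased location
for dx in(0,):
  for P in ((-10,-10),(10,-10),(-10,10),(10,10)):
    q=frame((*P,10),HX+1.7,HY+1.7,1.218)[0]
    print(P,pr(q+[0,0,70]),pr(q+[0,0,168]))
E
```

```text
[509.05853626 -63.49658521   1.1931132   74.59879723] [[-0.3, 0.3], [-0.2, -0.4], [0.2, 0.3], [0.4, -0.2]]
[510.09038503 -65.5004708  156.        ]
[508.86793404 -65.09361404  58.        ]
(-10, -10) [211. 433.] [156. 188.]
(10, -10) [301. 447.] [252. 202.]
(-10, 10) [247. 385.] [195. 140.]
(10, 10) [336. 399.] [290. 154.]
```

View pics/s7d.png

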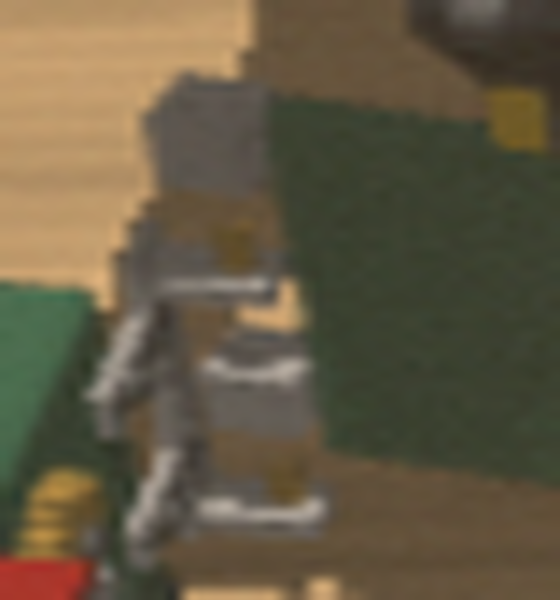

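Call:
{"api": "drive_tool", "payload": {"commands": [6,0,0,5,0,0,0,6,0,0,6,0,0,0,6,0,0,4,0,0,0,6,0,0,0,0,0,0]}}

```text
time: 9.03
eef_pos: [539.3, 13.8, 192.9]
ee_rot: [-0.001, 0.82, 0.572, -0.001]
wrist_force: [0.5, -0.6, -3.1]
finger_gap: 11.1
```

Call:
{"api": "drive_tool", "payload": {"commands": [6,0,0,1.5,0,0,0,6,0,0,1.5,0,0,0,6,0,0,0,0,0,0]}}

```text
time: 9.28
eef_pos: [539.8, 13.7, 191.1]
ee_rot: [-0.0, 0.82, 0.572, -0.0]
wrist_force: [-0.2, -0.5, -2.7]
finger_gap: 11.0
```

Call:
{"api": "drive_tool", "payload": {"commands": [6,0,0,1,0,0,0,6,0,0,1,0,0,0,6,0,0,0,0,0,0]}}

```text
time: 9.53
eef_pos: [539.7, 13.7, 189.2]
ee_rot: [-0.0, 0.82, 0.572, -0.0]
wrist_force: [0.0, -0.6, -3.9]
finger_gap: 11.1
```

Call:
{"api": "drive_tool", "payload": {"commands": [6,0,0,1,0,0,0,6,0,0,1,0,0,0,6,0,0,0,0,0,0]}}

```text
time: 9.78
eef_pos: [539.7, 13.7, 187.1]
ee_rot: [-0.0, 0.82, 0.572, -0.0]
wrist_force: [-0.2, 0.9, -3.4]
finger_gap: 10.8
```

Call:
{"api": "drive_tool", "payload": {"commands": [6,0,0,1,0,0,0,6,0,0,1,0,0,0,6,0,0,0,0,0,0]}}

```text
time: 10.03
eef_pos: [539.7, 13.7, 185.1]
ee_rot: [-0.0, 0.82, 0.572, -0.0]
wrist_force: [0.5, -0.4, -3.7]
finger_gap: 10.9
```

Call:
{"api": "drive_tool", "payload": {"commands": [6,0,0,1,0,0,0,6,0,0,1,0,0,0,6,0,0,0,0,0,0]}}

```text
time: 10.28
eef_pos: [539.7, 13.7, 183.1]
ee_rot: [-0.0, 0.82, 0.572, -0.0]
wrist_force: [-0.1, -0.2, -4.1]
finger_gap: 11.0
```

```bash
python3 - <<'E'
from h import *
st();cov();grab('scene','s8')
d=load('s8')['d']['frame'];cv2.imwrite('pics/s8d.png',cv2.resize(d[170:230,245:285],None,fx=14,fy=10,interpolation=cv2.INTER_CUBIC))
E
```

```text
t 10.28 p [539.7  13.7 183.1] yaw 1.2183 tilt [-0.e+00 -4.e-04 -1.e+00] F [-0.1 -0.2 -4.1] M [ 0.02  0.02 -0.01] gap 11.0 q [-0.19  0.39  1.52  0.    1.23  0.16]
cover in hinge frame x 0.6 y 0.1 z 12.1 open 1.403
```

View pics/s8d.png

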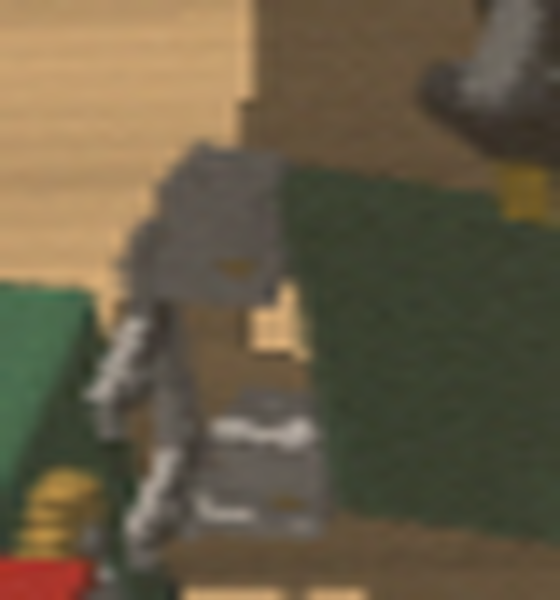

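Call:
{"api": "drive_tool", "payload": {"commands": [6,0,0,1,0,0,0,6,0,0,1,0,0,0,6,0,0,0,0,0,0]}}

```text
time: 10.58
eef_pos: [539.7, 13.7, 181.1]
ee_rot: [-0.0, 0.82, 0.572, -0.0]
wrist_force: [0.2, -0.8, -3.1]
finger_gap: 10.7
```

Call:
{"api": "drive_tool", "payload": {"commands": [6,0,0,1,0,0,0,6,0,0,1,0,0,0,6,0,0,0,0,0,0]}}

```text
time: 10.83
eef_pos: [539.7, 13.7, 179.1]
ee_rot: [-0.0, 0.82, 0.572, -0.0]
wrist_force: [0.3, 0.5, -3.3]
finger_gap: 10.8
```

Call:
{"api": "drive_tool", "payload": {"commands": [6,0,0,1,0,0,0,6,0,0,1,0,0,0,6,0,0,0,0,0,0]}}

```text
time: 11.08
eef_pos: [539.7, 13.7, 177.1]
ee_rot: [-0.0, 0.82, 0.572, -0.0]
wrist_force: [-0.3, 0.1, -3.2]
finger_gap: 11.5
```

Call:
{"api": "drive_tool", "payload": {"commands": [6,0,0,1,0,0,0,6,0,0,1,0,0,0,6,0,0,0,0,0,0]}}

```text
time: 11.33
eef_pos: [539.7, 13.7, 175.1]
ee_rot: [-0.0, 0.82, 0.572, -0.0]
wrist_force: [0.5, -0.5, -3.8]
finger_gap: 11.1
```

Call:
{"api": "drive_tool", "payload": {"commands": [6,0,0,1,0,0,0,6,0,0,1,0,0,0,6,0,0,0,0,0,0]}}

```text
time: 11.58
eef_pos: [539.7, 13.7, 173.0]
ee_rot: [-0.0, 0.82, 0.572, -0.0]
wrist_force: [-1.0, 0.6, -3.4]
finger_gap: 10.6
```

Call:
{"api": "drive_tool", "payload": {"commands": [6,0,0,1,0,0,0,6,0,0,0,0,0,0]}}

```text
time: 11.75
eef_pos: [539.8, 13.7, 172.1]
ee_rot: [-0.0, 0.82, 0.572, -0.0]
wrist_force: [-0.8, 0.4, -4.3]
finger_gap: 11.1
```

Call:
{"api": "drive_tool", "payload": {"commands": [6,0,0,1,0,0,0,6,0,0,0,0,0,0]}}

```text
time: 11.92
eef_pos: [539.8, 13.7, 171.1]
ee_rot: [-0.0, 0.82, 0.572, -0.0]
wrist_force: [0.1, -0.1, -3.2]
finger_gap: 11.1
```

```bash
python3 - <<'E'
from h import *
st();cov();grab('scene','s9')
d=load('s9')['d']['frame'];cv2.imwrite('pics/s9d.png',cv2.resize(d[170:230,245:285],None,fx=14,fy=10,interpolation=cv2.INTER_CUBIC))
E
```

```text
t 11.92 p [539.8  13.7 171.1] yaw 1.2183 tilt [-0.e+00 -2.e-04 -1.e+00] F [ 0.1 -0.1 -3.2] M [ 0.02 -0.   -0.04] gap 11.1 q [-0.19  0.4   1.54  0.    1.2   0.16]
cover in hinge frame x 0.6 y 0.1 z 0.1 open 1.403
```

View pics/s9d.png

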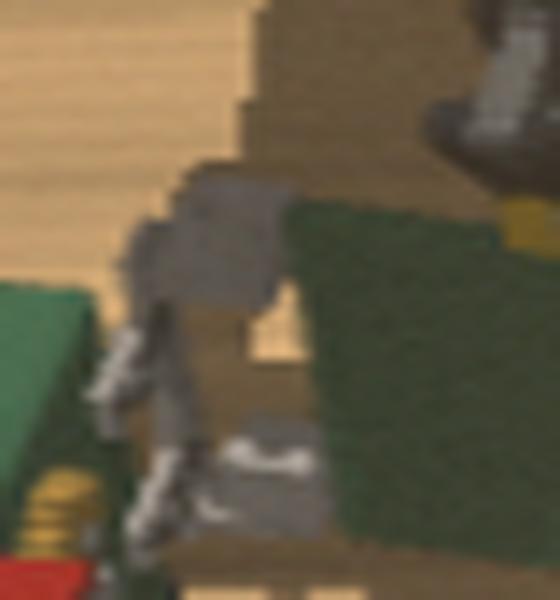

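Call:
{"api": "drive_tool", "payload": {"commands": [6,0,0,1,0,0,0,6,0,0,0,0,0,0]}}

```text
time: 12.13
eef_pos: [540.0, 13.7, 170.7]
ee_rot: [0.0, 0.82, 0.572, 0.0]
wrist_force: [-0.1, 0.6, 0.4]
finger_gap: 11.0
```

Call:
{"api": "drive_tool", "payload": {"commands": [6,0,0,1,0,0,0,6,0,0,0,0,0,0]}}

```text
time: 12.3
eef_pos: [540.2, 13.8, 170.3]
ee_rot: [0.001, 0.82, 0.572, 0.001]
wrist_force: [-1.2, 3.6, 5.5]
finger_gap: 11.2
```

Call:
{"api": "drive_tool", "payload": {"commands": [6,0,0,1,0,0,0,6,0,0,0,0,0,0]}}

```text
time: 12.47
eef_pos: [540.5, 13.9, 170.0]
ee_rot: [0.001, 0.82, 0.572, 0.001]
wrist_force: [-1.5, 4.7, 10.7]
finger_gap: 11.0
```

```bash
python3 - <<'E'
from h import *
st();cov();grab('scene','s10')
d=load('s10')['d']['frame'];cv2.imwrite('pics/s10d.png',cv2.resize(d[155:245,245:345],None,fx=8,fy=6.6,interpolation=cv2.INTER_CUBIC))
E
```

```text
t 12.47 p [540.5  13.9 170. ] yaw 1.2183 tilt [ 0.001   0.0027 -1.    ] F [-1.5  4.7 10.7] M [ 0.23  0.54 -0.24] gap 11.0 q [-0.19  0.4   1.54  0.    1.2   0.16]
cover in hinge frame x 1.3 y 0.5 z -1.0 open 1.403
```

View pics/s10d.png

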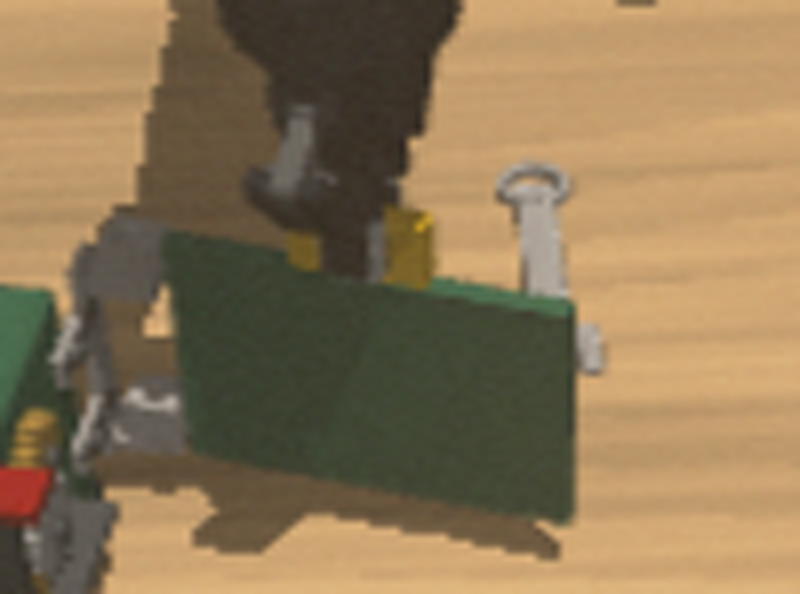

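Call:
{"api": "drive_tool", "payload": {"commands": [6,0,0,-1,0,0,0,6,0,0,-1,0,0,0,6,0,0,0,0,0,0]}}

```text
time: 12.77
eef_pos: [539.9, 13.6, 170.4]
ee_rot: [0.0, 0.82, 0.572, 0.0]
wrist_force: [1.1, 1.6, 0.7]
finger_gap: 10.7
```

```bash
python3 - <<'E'
from h import *
st();cov()
E
```

```text
t 12.77 p [539.9  13.6 170.4] yaw 1.2183 tilt [ 1.e-04  5.e-04 -1.e+00] F [1.1 1.6 0.7] M [ 0.   -0.03 -0.02] gap 10.7 q [-0.19  0.4   1.54  0.    1.2   0.16]
cover in hinge frame x 0.8 y 0.0 z -0.6 open 1.403
```

Call:
{"api": "drive_tool", "payload": {"commands": [12,0,0,0,0,0,0,16,0,0,0,0,0,0,20,0,0,0,0,0,0,26,0,0,0,0,0,0,30,0,0,0,0,0,0]}}

```text
time: 13.18
eef_pos: [539.8, 13.6, 170.3]
ee_rot: [0.0, 0.82, 0.572, 0.0]
wrist_force: [0.3, -0.3, -0.2]
finger_gap: 30.5
```

Call:
{"api": "drive_tool", "payload": {"commands": [36,0,0,0,0,0,0,40,0,0,0,0,0,0,40,0,0,-8,0,0,0,40,0,0,-10,0,0,0,40,0,0,-10,0,0,0]}}

```text
time: 13.6
eef_pos: [540.0, 13.6, 199.6]
ee_rot: [0.0, 0.82, 0.572, 0.0]
wrist_force: [-0.2, -0.0, 0.3]
finger_gap: 39.9
```

```bash
python3 - <<'E'
from h import *
st();grab('scene','s11');grab('wrist','w11')
d=load('s11')['d']['frame'];cv2.imwrite('pics/s11d.png',cv2.resize(d[155:245,245:345],None,fx=8,fy=6.6,interpolation=cv2.INTER_CUBIC))
E
```

```text
t 13.6 p [540.   13.6 199.6] yaw 1.2183 tilt [ 1.e-04  6.e-04 -1.e+00] F [-0.2 -0.   0.3] M [ 0.02 -0.04 -0.01] gap 39.9 q [-0.19  0.37  1.5   0.    1.27  0.16]
```

View pics/s11d.png

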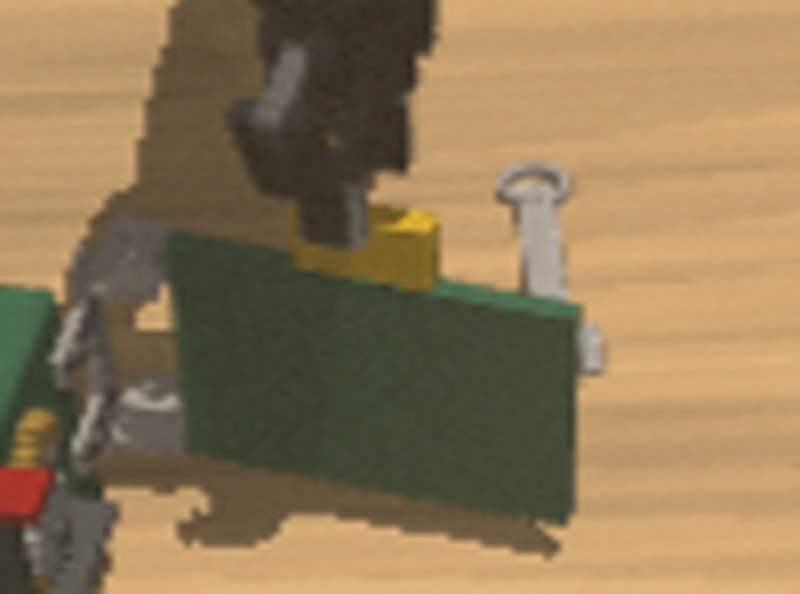

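View pics/w11.png

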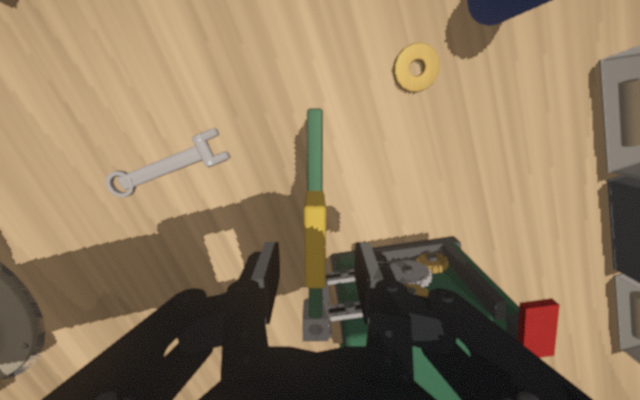

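```bash
python3 - <<'E'
from h import *
d=load('w11')['d']['frame'];cv2.imwrite('pics/w11a.png',cv2.resize(d[95:220,295:340],None,fx=12,fy=4.8,interpolation=cv2.INTER_CUBIC));cv2.imwrite('pics/w11b.png',cv2.resize(d[275:350,290:350],None,fx=8,fy=8,interpolation=cv2.INTER_CUBIC))
E
```

```text
(no output)
```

View pics/w11a.png

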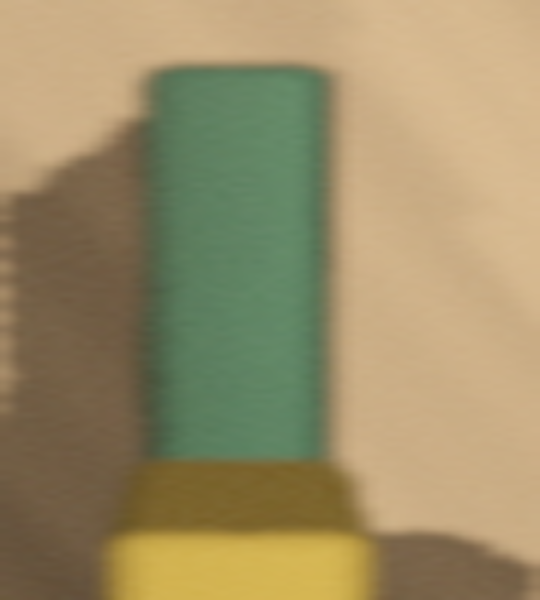

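View pics/w11b.png

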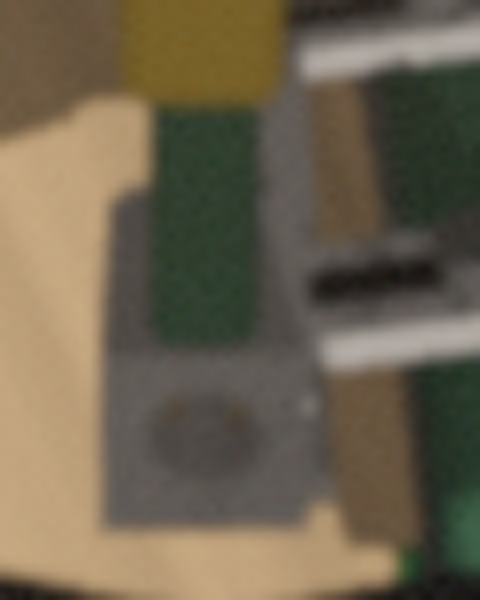

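```bash
python3 - <<'E'
from h import *
from scipy.optimize import least_squares
W=load('w11');a=lambda x,y:(np.array([x,y])+.5)/[12,4.8]-.5+[295,95];b=lambda x,y:(np.array([x,y])+.5)/8-.5+[290,275]
pts=[(a(152,68),(160,5,135)),(a(328,68),(160,-5,135)),(a(105,534),(110,6,170)),(a(375,534),(110,-6,170)),(b(121,103),(60,6,170)),(b(279,101),(60,-6,170)),
(b(105,350),(10,10,132)),(b(105,525),(-10,10,132)),(b(305,525),(-10,-10,132)),(b(207,432),(0,0,132))]
def f(p):
    r=[]
    for uv,P in pts: r+=list((proj(W,frame(np.array(P)+[0,0,p[3]],*p[:3]))-uv)[0])
    return r
o=least_squares(f,[510,-67,1.2,30]);print(o.x,np.round(np.reshape(o.fun,(-1,2)),1).tolist())
E
```

```text
[510.09746369 -65.49666232   1.22046384  28.05616937] [[-1.3, -1.4], [1.0, -1.4], [-0.2, 1.8], [0.2, 1.7], [-0.2, 2.0], [0.9, 2.2], [-0.8, -1.8], [-0.3, -2.1], [0.6, -2.2], [-0.1, -1.1]]
```

Fit gives the cover at z ≈ 28 (home is 30) and the hinge at (510,-66), so it is home and free. Next I lift off, go round to the outer face, turn the tool and close the fingers.

Call:
{"api": "drive_tool", "payload": {"commands": [40,0,0,-12,0,0,0,40,0,0,-20,0,0,0,30,0,0,-20,0,0,-0.05,20,0,0,-15,0,0,-0.1,10,0,0,0,0,0,-0.1]}}

```text
time: 14.12
eef_pos: [540.7, 13.5, 268.6]
ee_rot: [0.002, 0.741, 0.672, 0.002]
wrist_force: [0.6, -0.5, 0.0]
finger_gap: 10.7
```

```bash
cat >> h.py <<'E'
PX,PY=510.0,-66.5
def push(phi,dist,r=80): # cover yaw phi, normal distance of TCP from cover mid-plane
    return [PX+r*np.cos(phi)-dist*np.sin(phi), PY+r*np.sin(phi)+dist*np.cos(phi)]
E
python3 - <<'E'
from h import *
st();plan(push(1.22,48)+[268],2.79,2,13)
E
```

```text
t 14.12 p [540.7  13.5 268.6] yaw 1.473 tilt [-5.0e-04  5.5e-03 -1.0e+00] F [ 0.6 -0.5  0. ] M [-0.02 -0.01  0.01] gap 10.7 q [-0.19  0.32  1.39  0.    1.43 -0.09]
[2,0.5,-3.8,0.0,0,0,-0.1013,2,0.9,-3.7,0.0,0,0,-0.1013,2,1.3,-3.6,0.0,0,0,-0.1013,2,1.6,-3.5,0.0,0,0,-0.1013,2,2.0,-3.3,0.0,0,0,-0.1013]
[2,2.3,-3.1,0.0,0,0,-0.1013,2,2.6,-2.8,0.0,0,0,-0.1013,2,2.9,-2.5,0.0,0,0,-0.1013,2,3.1,-2.2,0.0,0,0,-0.1013,2,3.3,-1.9,0.0,0,0,-0.1013]
[2,3.5,-1.6,0.0,0,0,-0.1013,2,3.6,-1.2,0.0,0,0,-0.1013,2,3.7,-0.8,0.0,0,0,-0.1013]
```

Call:
{"api": "drive_tool", "payload": {"commands": [2,0.5,-3.8,0,0,0,-0.1,2,1,-3.7,0,0,0,-0.1,2,1.3,-3.6,0,0,0,-0.1,2,1.6,-3.5,0,0,0,-0.1,2,2,-3.3,0,0,0,-0.1]}}

```text
time: 14.53
eef_pos: [520.9, 18.4, 265.3]
ee_rot: [0.0, 0.552, 0.834, -0.0]
wrist_force: [0.5, 0.3, -0.1]
finger_gap: 1.7
```

Call:
{"api": "drive_tool", "payload": {"commands": [2,2.3,-3,0,0,0,-0.1,2,2.6,-2.8,0,0,0,-0.1,2,3,-2.5,0,0,0,-0.1,2,3,-2.2,0,0,0,-0.1,2,3.3,-2,0,0,0,-0.1]}}

```text
time: 14.95
eef_pos: [502.5, 23.1, 265.4]
ee_rot: [0.0, 0.328, 0.945, 0.0]
wrist_force: [-0.6, -0.1, -0.1]
finger_gap: 1.9
```

Call:
{"api": "drive_tool", "payload": {"commands": [2,3.5,-1.6,0,0,0,-0.1,2,3.6,-1.2,0,0,0,-0.1,2,3.7,-0.8,0,0,0,-0.1,2,0,0,0,0,0,0]}}

```text
time: 15.28
eef_pos: [491.2, 26.1, 265.5]
ee_rot: [0.0, 0.184, 0.983, -0.0]
wrist_force: [-0.8, -0.3, 0.6]
finger_gap: 2.0
```

```bash
python3 - <<'E'
from h import *
st();plan(push(1.22,48)+[142],2.79,2,5);grab('wrist','w12');grab('scene','s12')
d=load('s12')['d']['frame'];cv2.imwrite('pics/s12d.png',cv2.resize(d[105:245,215:395],None,fx=4.4,fy=4.2,interpolation=cv2.INTER_CUBIC))
E
```

```text
t 15.28 p [491.2  26.1 265.5] yaw 2.772 tilt [-1.e-04 -0.e+00 -1.e+00] F [-0.8 -0.3  0.6] M [-0.03  0.    0.03] gap 2.0 q [-0.19  0.22  1.53 -0.    1.39 -1.39]
[2,-0.3,-0.1,24.7,0,0,-0.0036,2,-0.3,-0.1,24.7,0,0,-0.0036,2,-0.3,-0.1,24.7,0,0,-0.0036,2,-0.3,-0.1,24.7,0,0,-0.0036,2,-0.3,-0.1,24.7,0,0,-0.0036]
```

View pics/s12d.png

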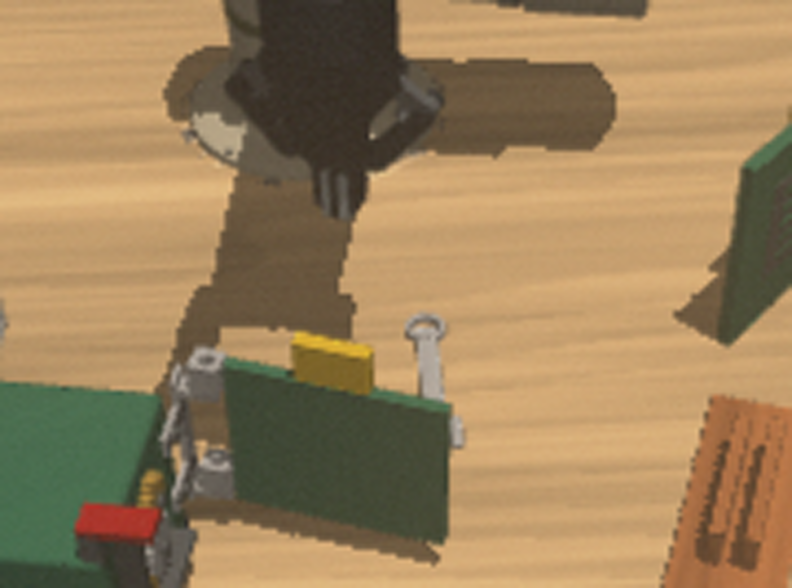

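View pics/w12.png

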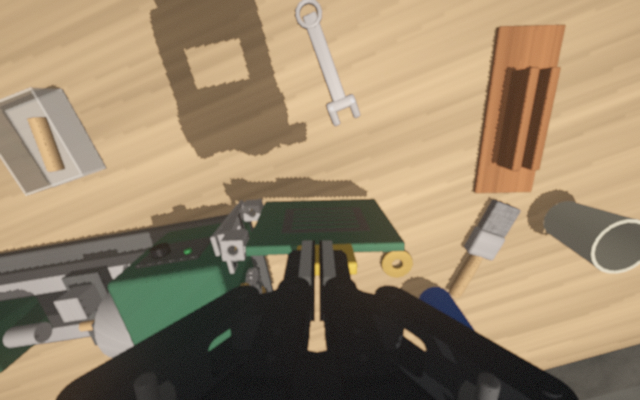

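Call:
{"api": "drive_tool", "payload": {"commands": [2,0,0,15,0,0,0,2,0,0,32,0,0,0,2,0,0,32,0,0,0,2,0,0,30,0,0,0,2,0,0,14,0,0,0]}}

```text
time: 15.8
eef_pos: [490.3, 26.1, 138.9]
ee_rot: [-0.002, 0.187, 0.982, -0.0]
wrist_force: [0.6, -0.2, -0.0]
finger_gap: 2.2
```

```bash
python3 - <<'E'
from h import *
st()
s=state();y,m=yaw_of(s)
# arc rows: keep tool yaw=phi+pi/2, dist 16, from phi 1.22 to -0.185
def arc(p0,y0,phis,dist):
    out=[];p=np.array(p0[:2]);yy=y0
    for ph in phis:
        t=np.array(push(ph,dist));d=t-p;tx=np.array([np.cos(yy),np.sin(yy)]);ty=np.array([np.sin(yy),-np.cos(yy)])
        ny=ph+np.pi/2;out.append([2,round(float(d@tx),1),round(float(d@ty),1),0,0,0,round(float(-(ny-yy)),3)]);p=t;yy=ny
    for o in out: print(o)
t=push(1.22,25);print('approach',np.array(t)-s['eef_pos'][:2])
arc(push(1.22,16),1.22+np.pi/2,np.arange(1.17,1.0,-.05),16)
E
```

```text
t 15.8 p [490.3  26.1 138.9] yaw 2.765 tilt [ 4.6e-03 -9.0e-04 -1.0e+00] F [ 0.6 -0.2 -0. ] M [-0.02  0.01 -0.01] gap 2.2 q [-0.19  0.34  1.72 -0.    1.09 -1.38]
approach [23.73837886 -8.86712867]
[2, -4.0, 0.7, 0, 0, 0, 0.05]
[2, -4.0, 0.7, 0, 0, 0, 0.05]
[2, -4.0, 0.7, 0, 0, 0, 0.05]
[2, -4.0, 0.7, 0, 0, 0, 0.05]
```

Call:
{"api": "drive_tool", "payload": {"commands": [2,-8,0,0,0,0,0,2,-8,0,0,0,0,0,2,-7,0,0,0,0,0,2,-5,0,0,0,0,0,2,-3,0,0,0,0,0]}}

```text
time: 16.22
eef_pos: [521.8, 14.1, 143.3]
ee_rot: [0.001, 0.186, 0.983, 0.0]
wrist_force: [-0.8, -0.1, -0.5]
finger_gap: 1.8
```

Call:
{"api": "drive_tool", "payload": {"commands": [2,-4,0.7,0,0,0,0.05,2,-4,0.7,0,0,0,0.05,2,-4,0.7,0,0,0,0.05,2,-4,0.7,0,0,0,0.05,2,-4,0.7,0,0,0,0.05]}}

```text
time: 16.63
eef_pos: [540.4, 8.5, 143.0]
ee_rot: [0.0, 0.308, 0.951, 0.0]
wrist_force: [-0.2, 0.0, 0.9]
finger_gap: 2.0
```

Call:
{"api": "drive_tool", "payload": {"commands": [2,-4,0.7,0,0,0,0.05,2,-4,0.7,0,0,0,0.05,2,-4,0.7,0,0,0,0.05,2,-4,0.7,0,0,0,0.05,2,-4,0.7,0,0,0,0.05]}}

```text
time: 17.05
eef_pos: [557.7, -2.1, 142.9]
ee_rot: [0.0, 0.424, 0.906, 0.0]
wrist_force: [-0.4, -0.7, 0.2]
finger_gap: 2.0
```

```bash
cat >> h.py <<'E'
def pst():
    s=state();y=yaw_of(s)[0];ph=y-np.pi/2;d=s['eef_pos'][:2]-np.array([PX,PY]);print('phi-tool %.3f r %.1f dist %.1f'%(ph-LY,d@[np.cos(ph),np.sin(ph)],d@[-np.sin(ph),np.cos(ph)]))
E
python3 - <<'E'
from h import *
st();pst();grab('scene','s13')
d=load('s13')['d']['frame'];cv2.imwrite('pics/s13d.png',cv2.resize(d[105:245,215:395],None,fx=4.4,fy=4.2,interpolation=cv2.INTER_CUBIC))
E
```

```text
t 17.05 p [557.7  -2.1 142.9] yaw 2.2655 tilt [-7.e-04  7.e-04 -1.e+00] F [-0.4 -0.7  0.2] M [ 0.04 -0.06 -0.04] gap 2.0 q [-0.21  0.46  1.52  0.    1.16 -0.91]
phi-tool 0.880 r 77.8 dist 18.9
```

View pics/s13d.png

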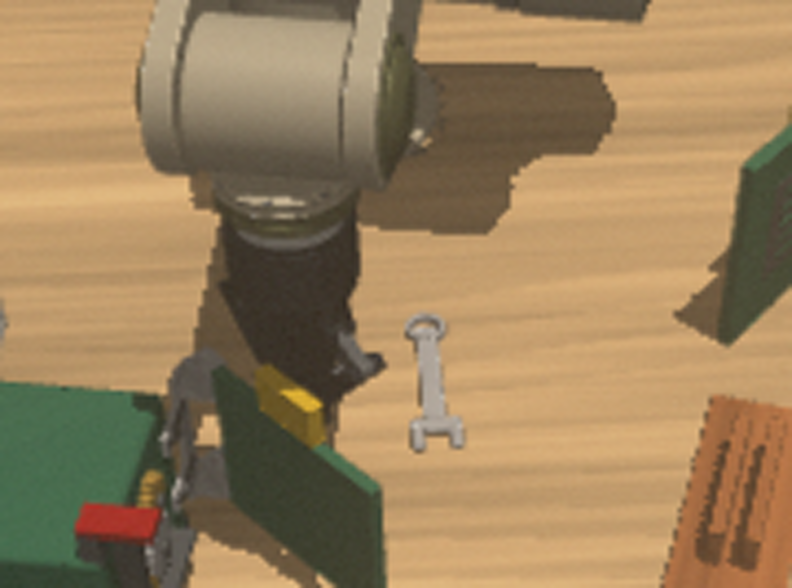

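Call:
{"api": "drive_tool", "payload": {"commands": [2,-4,0.8,0,0,0,0.05,2,-4,0.8,0,0,0,0.05,2,-4,0.8,0,0,0,0.05,2,-4,0.8,0,0,0,0.05,2,-4,0.8,0,0,0,0.05]}}

```text
time: 17.52
eef_pos: [572.0, -16.3, 142.8]
ee_rot: [0.0, 0.533, 0.846, 0.0]
wrist_force: [0.5, 0.3, -0.2]
finger_gap: 1.8
```

Call:
{"api": "drive_tool", "payload": {"commands": [2,-4,0.8,0,0,0,0.05,2,-4,0.8,0,0,0,0.05,2,-4,0.8,0,0,0,0.05,2,-4,0.8,0,0,0,0.05,2,-4,0.8,0,0,0,0.05]}}

```text
time: 17.93
eef_pos: [582.5, -33.7, 142.8]
ee_rot: [0.0, 0.635, 0.773, 0.0]
wrist_force: [-0.1, -0.2, 0.8]
finger_gap: 1.8
```

Call:
{"api": "drive_tool", "payload": {"commands": [2,-4,0.8,0,0,0,0.05,2,-4,0.8,0,0,0,0.05,2,-3,0.6,0,0,0,0.04,2,0,0,0,0,0,0]}}

```text
time: 18.27
eef_pos: [586.3, -44.6, 142.8]
ee_rot: [0.0, 0.687, 0.727, 0.0]
wrist_force: [-0.0, 0.3, 0.3]
finger_gap: 2.1
```

```bash
python3 - <<'E'
from h import *
st();pst();grab('scene','s14')
d=load('s14')['d']['frame'];cv2.imwrite('pics/s14d.png',cv2.resize(d[125:285,195:355],None,fx=4.8,fy=3.7,interpolation=cv2.INTER_CUBIC))
E
```

```text
t 18.27 p [586.3 -44.6 142.8] yaw 1.6273 tilt [-3.e-04  8.e-04 -1.e+00] F [-0.   0.3  0.3] M [-0.03 -0.    0.  ] gap 2.1 q [-0.28  0.53  1.42 -0.    1.19 -0.33]
phi-tool 0.241 r 77.5 dist 17.5
```

View pics/s14d.png

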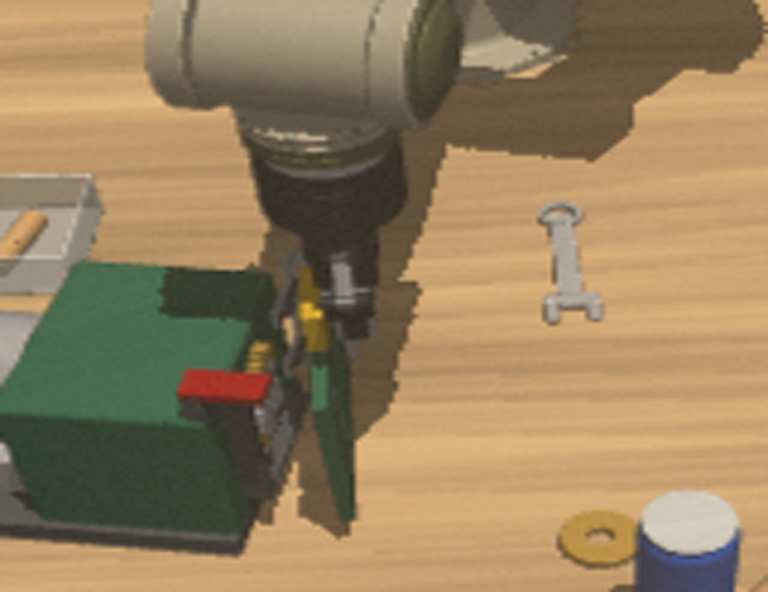

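Call:
{"api": "drive_tool", "payload": {"commands": [2,-3,0.6,0,0,0,0.035,2,-3,0.6,0,0,0,0.035,2,-3,0.6,0,0,0,0.035,2,-2,0.4,0,0,0,0.025,2,0,0,0,0,0,0]}}

```text
time: 18.73
eef_pos: [588.4, -55.3, 142.5]
ee_rot: [0.0, 0.732, 0.681, 0.0]
wrist_force: [0.4, 0.2, 0.1]
finger_gap: 1.9
```

Call:
{"api": "drive_tool", "payload": {"commands": [2,-2,0.4,0,0,0,0.025,2,-2,0.4,0,0,0,0.025,2,-1.5,0.3,0,0,0,0.02,2,0,0,0,0,0,0]}}

```text
time: 19.07
eef_pos: [588.9, -61.0, 142.3]
ee_rot: [0.0, 0.756, 0.654, -0.0]
wrist_force: [0.1, 0.2, -0.4]
finger_gap: 2.1
```

```bash
python3 - <<'E'
from h import *
st();pst();grab('scene','s15')
d=load('s15')['d']['frame'];cv2.imwrite('pics/s15d.png',cv2.resize(d[125:285,195:355],None,fx=4.8,fy=3.7,interpolation=cv2.INTER_CUBIC))
E
```

```text
t 19.07 p [588.9 -61.  142.3] yaw 1.4268 tilt [-1.e-04  0.e+00 -1.e+00] F [ 0.1  0.2 -0.4] M [ 0.03 -0.03 -0.07] gap 2.1 q [-0.3   0.54  1.41 -0.    1.2  -0.16]
phi-tool 0.041 r 77.3 dist 16.8
```

View pics/s15d.png

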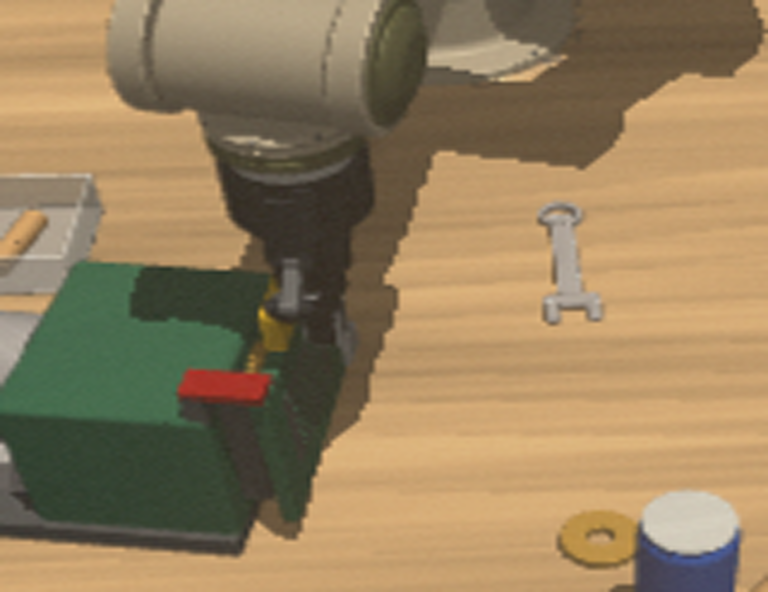

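Call:
{"api": "drive_tool", "payload": {"commands": [2,-1,0,0,0,0,0.012,2,-1,0,0,0,0,0.012,2,0,0,0,0,0,0]}}

```text
time: 19.37
eef_pos: [588.6, -62.8, 142.3]
ee_rot: [0.0, 0.764, 0.646, -0.0]
wrist_force: [0.5, 0.8, 0.2]
finger_gap: 1.6
```

Call:
{"api": "drive_tool", "payload": {"commands": [2,-1,0,0,0,0,0.012,2,-1,0,0,0,0,0,2,0,0,0,0,0,0]}}

```text
time: 19.62
eef_pos: [588.4, -63.7, 142.4]
ee_rot: [-0.001, 0.767, 0.641, 0.001]
wrist_force: [1.5, 5.3, 0.9]
finger_gap: 2.4
```

Call:
{"api": "drive_tool", "payload": {"commands": [2,-1,0,0,0,0,0,2,0,0,0,0,0,0]}}

```text
time: 19.78
eef_pos: [588.3, -63.8, 142.3]
ee_rot: [-0.001, 0.767, 0.641, 0.001]
wrist_force: [2.3, 10.7, 0.5]
finger_gap: 2.2
```

```bash
python3 - <<'E'
from h import *
st();pst()
E
```

```text
t 19.78 p [588.3 -63.8 142.3] yaw 1.3926 tilt [ 3.2e-03  1.0e-04 -1.0e+00] F [ 2.3 10.7  0.5] M [ 1.3  -0.29 -0.06] gap 2.2 q [-0.31  0.54  1.41  0.    1.2  -0.13]
phi-tool 0.007 r 76.6 dist 16.5
```

Firm stop felt (10.7 N) at the shut angle. Backing off slowly, then up.

Call:
{"api": "drive_tool", "payload": {"commands": [2,1,0,0,0,0,0,2,1.5,0,0,0,0,0,2,3,0,0,0,0,0,2,8,0,0,0,0,0,2,15,0,0,0,0,0]}}

```text
time: 20.2
eef_pos: [593.1, -38.1, 142.3]
ee_rot: [0.0, 0.768, 0.641, -0.0]
wrist_force: [-0.1, 0.2, 0.5]
finger_gap: 2.0
```

Call:
{"api": "drive_tool", "payload": {"commands": [2,25,0,-5,0,0,0,2,30,0,-20,0,0,0,2,25,0,-30,0,0,0,2,15,0,-30,0,0,0,2,10,0,-20,0,0,0]}}

```text
time: 20.62
eef_pos: [612.2, 68.1, 250.3]
ee_rot: [0.001, 0.767, 0.642, 0.001]
wrist_force: [-0.2, 0.4, 0.9]
finger_gap: 2.0
```

Call:
{"api": "drive_tool", "payload": {"commands": [2,0,0,0,0,0,0,2,0,0,0,0,0,0]}}

```text
time: 20.78
eef_pos: [612.0, 66.5, 247.9]
ee_rot: [0.001, 0.767, 0.642, 0.001]
wrist_force: [0.5, 0.1, -0.1]
finger_gap: 2.0
```

```bash
python3 - <<'E'
from h import *
st();grab('scene','s16');grab('wrist','w16');grab('top','t16')
d=load('s16')['d']['frame'];cv2.imwrite('pics/s16d.png',cv2.resize(d[145:285,195:335],None,fx=5.5,fy=4.2,interpolation=cv2.INTER_CUBIC))
E
```

```text
t 20.78 p [612.   66.5 247.9] yaw 1.3933 tilt [-0.      0.0016 -1.    ] F [ 0.5  0.1 -0.1] M [ 0.01  0.01 -0.05] gap 2.0 q [-0.08  0.51  1.17 -0.    1.46  0.1 ]
```

View pics/s16d.png

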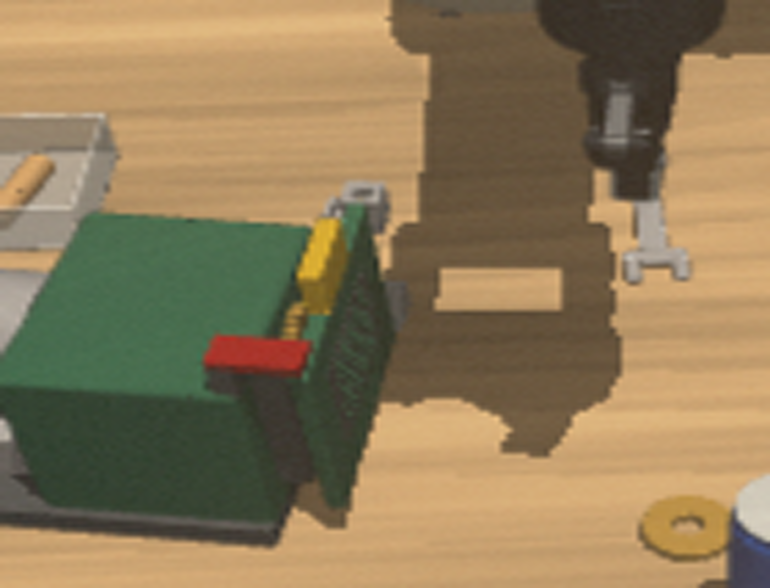

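View pics/t16.png

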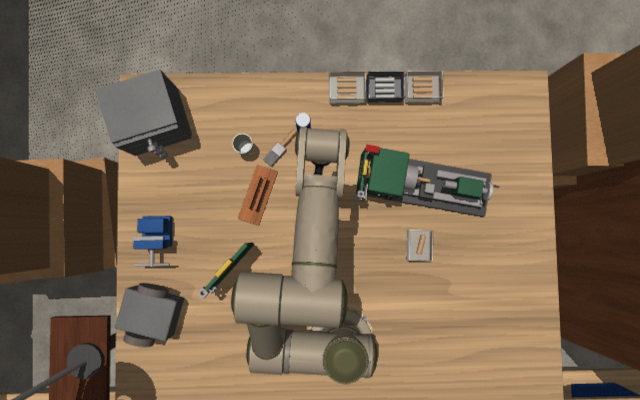

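View pics/w16.png

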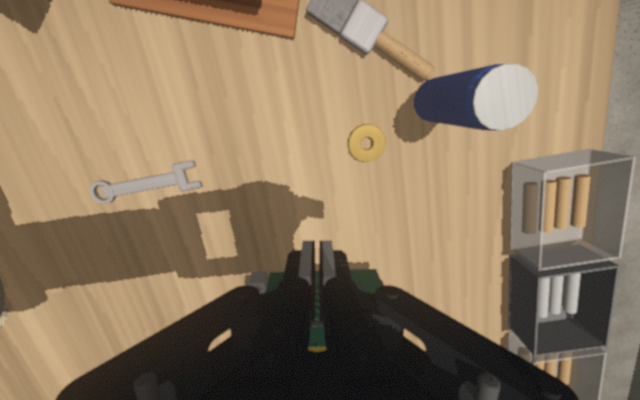

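```bash
python3 - <<'E'
from h import *
for nm,off,sz in (('s16',(240,180),(40,90)),('t16',(350,140),(40,65))):
    rec=load(nm);im=cv2.resize(rec['d']['frame'][off[1]:off[1]+sz[1],off[0]:off[0]+sz[0]],None,fx=8,fy=8,interpolation=cv2.INTER_CUBIC)
    b=(1.0,1.3) if nm=='s16' else (0,0)
    for op,col in ((0,(0,0,255)),(0.1,(255,0,255))):
        for P in ((12,5,135),(160,5,135),(160,5,0),(12,5,0),(160,-5,0)):
            u=(proj(rec,frame(np.array(P)+[0,0,30.],PX+b[0],PY+b[1],LY+op))[0]-off+.5)*8
            cv2.circle(im,tuple(int(v) for v in u),4,col,-1)
    cv2.imwrite('pics/%sov.png'%nm,im)
E
```

```text
(no output)
```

View pics/s16ov.png

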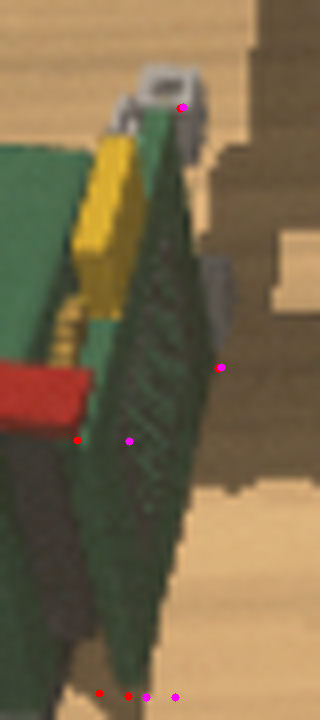

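View pics/t16ov.png

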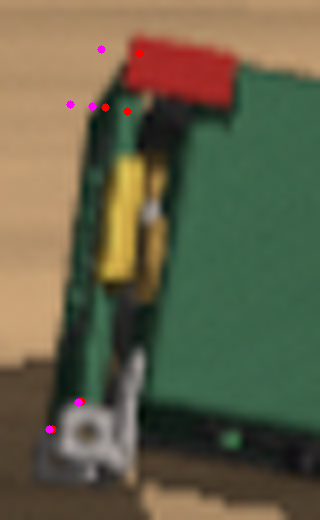

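Both overlays suggest the edge stands about 5 mm off fully shut, within tolerance but possibly rebounded. I'll go back and press it more gently, with a slower retreat.

Call:
{"api": "drive_tool", "payload": {"commands": [2,-10,0,20,0,0,0,2,-15,0,30,0,0,0,2,-25,0,30,0,0,0,2,-30,0,20,0,0,0,2,-20,0,5,0,0,0]}}

```text
time: 21.35
eef_pos: [591.3, -34.6, 137.3]
ee_rot: [-0.003, 0.768, 0.641, -0.003]
wrist_force: [-0.8, -0.5, -0.2]
finger_gap: 2.2
```

Call:
{"api": "drive_tool", "payload": {"commands": [2,-10,0,0,0,0,0,2,-6,0,0,0,0,0,2,-4,0,0,0,0,0,2,-3,0,0,0,0,0,2,0,0,0,0,0,0]}}

```text
time: 21.77
eef_pos: [590.3, -55.0, 142.9]
ee_rot: [0.0, 0.767, 0.641, 0.0]
wrist_force: [-0.0, 0.2, -0.0]
finger_gap: 2.3
```

```bash
python3 - <<'E'
from h import *
st();pst()
E
```

```text
t 21.77 p [590.3 -55.  142.9] yaw 1.3928 tilt [-1.0e-04  1.1e-03 -1.0e+00] F [-0.   0.2 -0. ] M [ 0.04 -0.02  0.02] gap 2.3 q [-0.29  0.54  1.4   0.    1.2  -0.11]
phi-tool 0.007 r 77.0 dist 25.5
```

Call:
{"api": "drive_tool", "payload": {"commands": [2,-2,0,0,0,0,0,2,-2,0,0,0,0,0,2,-1.5,0,0,0,0,0,2,0,0,0,0,0,0]}}

```text
time: 22.1
eef_pos: [589.0, -60.7, 142.3]
ee_rot: [0.0, 0.767, 0.641, 0.0]
wrist_force: [0.9, -0.1, 0.8]
finger_gap: 2.0
```

Call:
{"api": "drive_tool", "payload": {"commands": [2,-0.7,0,0,0,0,0,2,-0.7,0,0,0,0,0,2,-0.7,0,0,0,0,0,2,0,0,0,0,0,0]}}

```text
time: 22.43
eef_pos: [588.6, -62.9, 142.3]
ee_rot: [0.0, 0.767, 0.641, 0.0]
wrist_force: [1.3, 0.4, 0.5]
finger_gap: 2.1
```

Call:
{"api": "drive_tool", "payload": {"commands": [2,-0.7,0,0,0,0,0,2,-0.7,0,0,0,0,0,2,0,0,0,0,0,0]}}

```text
time: 22.68
eef_pos: [588.4, -63.5, 142.3]
ee_rot: [-0.0, 0.767, 0.641, 0.001]
wrist_force: [0.8, 3.7, 0.1]
finger_gap: 1.7
```

```bash
python3 - <<'E'
from h import *
st();pst();grab('scene','s17')
E
```

```text
t 22.68 p [588.4 -63.5 142.3] yaw 1.3924 tilt [ 1.3e-03  1.0e-04 -1.0e+00] F [0.8 3.7 0.1] M [ 0.58 -0.14 -0.1 ] gap 1.7 q [-0.31  0.54  1.41  0.    1.2  -0.13]
phi-tool 0.007 r 76.7 dist 16.9
```

Call:
{"api": "drive_tool", "payload": {"commands": [2,0.3,0,0,0,0,0,2,0.3,0,0,0,0,0,2,0.3,0,0,0,0,0,2,0.3,0,0,0,0,0,2,0.3,0,0,0,0,0]}}

```text
time: 23.15
eef_pos: [588.6, -63.0, 142.3]
ee_rot: [0.0, 0.767, 0.641, -0.0]
wrist_force: [-0.6, 0.9, 1.1]
finger_gap: 1.9
```

Call:
{"api": "drive_tool", "payload": {"commands": [2,0.5,0,0,0,0,0,2,1,0,0,0,0,0,2,2,0,0,0,0,0,2,6,0,0,0,0,0,2,15,0,0,0,0,0]}}

```text
time: 23.57
eef_pos: [593.0, -39.2, 142.3]
ee_rot: [0.0, 0.768, 0.641, -0.0]
wrist_force: [1.5, -0.8, -0.0]
finger_gap: 2.1
```

Call:
{"api": "drive_tool", "payload": {"commands": [2,25,0,-5,0,0,0,2,30,0,-20,0,0,0,2,25,0,-30,0,0,0,2,15,0,-30,0,0,0,2,10,0,-20,0,0,0]}}

```text
time: 23.98
eef_pos: [612.0, 67.2, 250.3]
ee_rot: [0.001, 0.767, 0.642, 0.001]
wrist_force: [0.5, -1.0, 0.0]
finger_gap: 1.7
```

Call:
{"api": "drive_tool", "payload": {"commands": [2,0,0,0,0,0,0,2,0,0,0,0,0,0]}}

```text
time: 24.15
eef_pos: [611.8, 65.6, 247.9]
ee_rot: [0.001, 0.767, 0.642, 0.001]
wrist_force: [-0.7, -0.7, -0.3]
finger_gap: 2.1
```

```bash
python3 - <<'E'
from h import *
st();grab('scene','s18');grab('top','t18')
ims=[load(n)['d']['frame'][180:270,240:280] for n in('s16','s17','s18')]
cv2.imwrite('pics/cmp.png',cv2.resize(np.hstack(ims),None,fx=6.5,fy=6.5,interpolation=cv2.INTER_CUBIC))
print(np.abs(ims[0].astype(int)-ims[2]).mean())
E
```

```text
t 24.15 p [611.8  65.6 247.9] yaw 1.3935 tilt [ 1.0e-04  1.7e-03 -1.0e+00] F [-0.7 -0.7 -0.3] M [ 0.01  0.07 -0.04] gap 2.1 q [-0.08  0.51  1.17 -0.    1.46  0.09]
3.481388888888889
```

View pics/cmp.png

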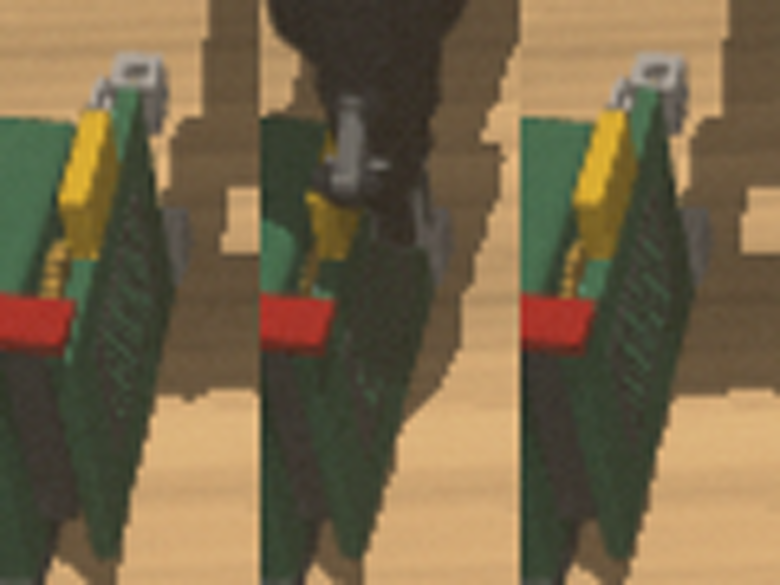

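Call:
{"api": "drive_tool", "payload": {"commands": [2,0,0,0,0,0,0,2,0,0,0,0,0,0,2,0,0,0,0,0,0,2,0,0,0,0,0,0,2,0,0,0,0,0,0]}}

```text
time: 24.67
eef_pos: [611.6, 64.6, 247.1]
ee_rot: [-0.0, 0.767, 0.641, -0.0]
wrist_force: [0.9, 0.1, -0.7]
finger_gap: 2.2
```

Call:
{"api": "drive_tool", "payload": {"commands": [2,0,0,0,0,0,0,2,0,0,0,0,0,0,2,0,0,0,0,0,0,2,0,0,0,0,0,0,2,0,0,0,0,0,0]}}

```text
time: 25.08
eef_pos: [611.6, 64.8, 247.3]
ee_rot: [0.0, 0.767, 0.641, 0.0]
wrist_force: [-0.2, 0.2, 0.4]
finger_gap: 1.8
```

```bash
python3 - <<'E'
from h import *
st();grab('scene','s19')
ims=[load(n)['d']['frame'][220:270,240:280] for n in('s17','s18','s19')]
cv2.imwrite('pics/cmp2.png',cv2.resize(np.hstack(ims),None,fx=6.5,fy=10,interpolation=cv2.INTER_CUBIC))
a=load('s18')['d']['frame'].astype(int);b=load('s19')['d']['frame'].astype(int);print(np.abs(a-b)[180:270,240:280].mean(),np.abs(a-b).max())
E
```

```text
t 25.08 p [611.6  64.8 247.3] yaw 1.3923 tilt [-0.e+00  1.e-04 -1.e+00] F [-0.2  0.2  0.4] M [ 0.   -0.    0.02] gap 1.8 q [-0.08  0.51  1.17 -0.    1.46  0.09]
1.7606481481481482 98
```

View pics/cmp2.png

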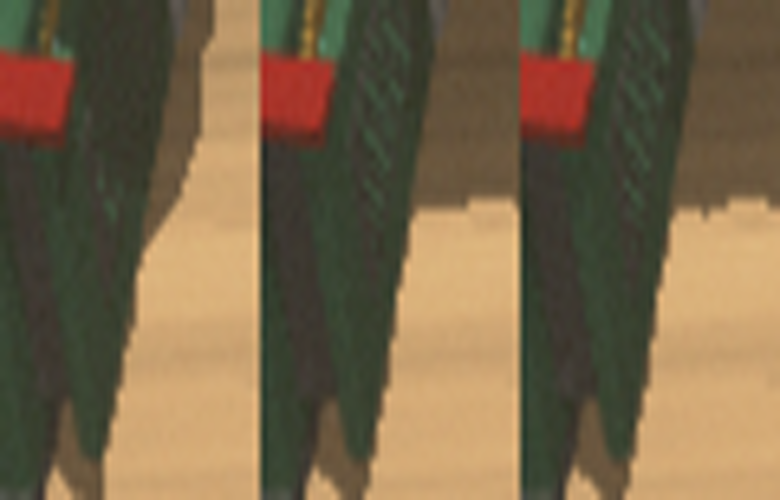

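View pics/s19.png

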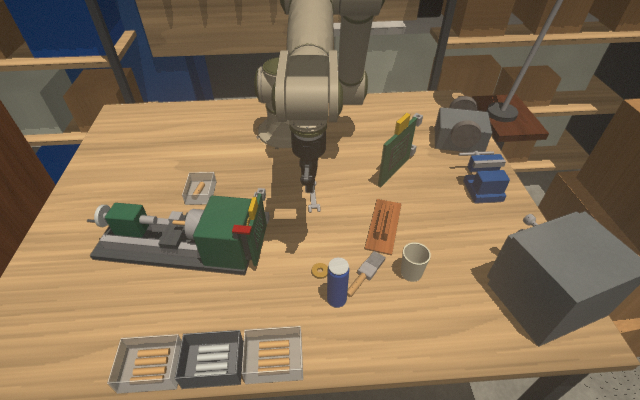

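```bash
python3 - <<'E'
from h import *
print(order.hand_in())
E
```

```text
the job is handed in; nothing more can be done
None
```

The smaller cover is hung fully home on both pintles, swung shut under the red keeper and released. The job was handed in at about 25 s, with no verdict reported.

- **Hanging:** I lowered the cover in 1 mm steps, standing about 80° open. No force showed on the way down until it met the collars, where I pressed up to about 14 N before easing off and letting go. Afterwards the wrist camera put the cover's height at 28 mm, against 30 mm for fully home.
- **Shutting:** I pushed it shut with closed fingers until it stopped at about 11 N. It looked about 6 mm open after that, so I pressed again to about 4 N and backed off very slowly.
- **Last check:** The free edge looked about 3 to 4 mm off the pressed-shut position, inside the 15 mm allowed. It may have been creeping out by about 1 mm between my last two pictures. The robot touched nothing and the other things on the bench appeared unmoved.
- **Disagreement:** While the cover was in the hand, the scene camera put it about 4 to 6 mm higher than the tool readings and the rest did. The contact height and the later wrist view agreed with the tool readings, so I went with those.

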